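Lift a bevelled push plate off the scale with a spatula and lay it in the sample tray

ROBOT

A 6-joint arm with a two-finger parallel gripper is mounted at the origin on the work surface. World frame = base frame: x ahead of the robot, y to its left, z up, the work surface at z = 0. Lengths are in m, angles in rad, forces in N, time in s.
With the tool pointing down it reaches from about 0.3 to 0.875 m from the base axis. Payload 6.4 kg.
Tool frame: the origin (TCP) lies on the centre line of the jaws, within the pads' length; the fingertips stand 25 mm ahead of it and the grasp point (between the pads) lies 6 mm ahead of it (tip_extent is the distance from the TCP to the fingertips, in m); z points along the fingers, y is the line along which they close (so a half turn about z gives the same grasp; the last joint's range is limited). The gripper opens to 85 mm and grips with 20 to 120 N. Pads are 22 mm wide; open, the fingers measure 114 mm over their backs; the gripper's body (76 mm by 85 mm) begins 54 mm behind the grasp point. The pads swing forward as they close: fully open they stand 13 mm farther back than shut.
Start: joints at [1.014, 0.181, 1.607, -0, 1.354, -0.206], TCP at [0.198, 0.54, 0.256] pointing down, gripper open.
Joint ranges: [-2.99, 2.99], [-0.89, 2.07], [0.3, 2.58], [-1.14, 4.28], [0, 2.63], [-3.12, 3.12]. Speed limits (rad/s): [2.57, 2.57, 3.01, 3.14, 3.14, 3.14].

INTERFACE

Orientations are given as a 3x3 rotation matrix whose columns are the frame's x, y, z axes.
In Python, from workcell import * gives the robot as it stands.
- The arm moves only by the tool step_arm, never from a script. Its argument "targets" is a list of rows, each a list of 3 entries, a list of its own where there are three numbers: the shift along the tool's x, y, z as a fraction of full scale, then the turn, a rotation vector about the tool's x, y, z as a fraction of full scale, then the opening, from -1 (shut) to 1 (fully open). In form: [[[x, y, z], [wx, wy, wz], claw], ...]. A call has 1 to 12 rows; each row shifts and turns the commanded pose from where the row before left it, along the tool's axes as they then stand; what a row does not reach is not made up. Full scale, the value 1, is 0.02 m for a shift and 180 degrees for a turn. A row lasts 1/12 s, in which the tool goes at most 41.7 mm and 7.16 degrees, less where a joint would pass 70% of its speed; a pose out of reach is approached as far as the arm can. A call with a number of a shift or a turn outside -1 to 1 is refused whole. A call with a gripper value outside its range is refused whole. The fingers move at their own pace and stop on an object; "newtons" is the grip in N (left out, the last holds). Time passes only in rows, so rows that do not move let the fingers close. It gives the time, the measured TCP pose, the force, the opening and the grip force at its end, in the units of the state.
- state(): the state, without advancing time (a new reading comes with each control period).
- grab_frame(name): name is "side" or "top" or "wrist"; returns the picture (420x560x3 uint8, blue, green, red); there is no depth.
- camera_params(name): a dict with "fx", "fy", "cx", "cy" (pixels), "k1" (the pictures are not rectified: a ray, as slopes to the right and down, at radius r is drawn at 1 + k1 r^2 times it, then the intrinsics apply), "rvec" (rotation vector, rad) and "tvec" (3), from world to camera coordinates, as OpenCV has them. Camera axes: x right, y down, z forward; pixel columns grow to the right and rows downward; lengths in m; the calibration is good to about 2 mm. A picture is of the moment at which its call begins: read the wrist's pose just before it. camera_params takes no time and is no camera call; for the wrist camera it gives the pose at the moment of the call.
- sign_off(): hands the job in; it is judged then, once.
The state is a dict: "time": time; "joint_positions": joint angles; "qd": joint speeds; "effort": joint torques, N m; "tcp_pos": TCP position; "tcp_rot": TCP orientation; "contact_force": force on the tool from outside, world axes, zero at the start; "moment": the same for the moment, N m; "finger_gap": finger opening in m; "finger_force": force on a finger pad.
Only numpy, scipy, OpenCV 4.12 (cv2) and the standard library are available. Lean on these libraries where they do the work, as an engineer would, in place of code of your own. Each camera call takes 0.05 s, during which the arm holds its last target. There are 200 camera calls.

TASK

The polished aluminium push plate on the bench scale has been weighed and must go into the sample tray without finger marks: slide the lifting spatula all the way under it, letting the scale's stop bar hold it back, until the plate sits against the spatula's heel stop, never touching the plate with the gripper and not pressing hard on the scale or ramming the plate into the bar. Carry the plate over on the blade and lay it (do not drop it) flat on the floor of the tray's large empty compartment. Then put the spatula back down flat on the open counter and let go of it, leaving everything else where it is.

Things in the scene. Friction and masses are not known exactly. Their poses are not given: they have to be found in the camera images.
- spatula: Loose, 0.28 kg, stands flat on the counter. Steel blade 80 wide (y), 2 mm thick, from x = -80 to +85 mm (x: to the tip; z up). Origin: blade underside, below the front face of the heel stop (a lip 60 wide, its top 15 mm up) against which the carried item sits. Over the rear half a black handle along x (x = -97 to +7), 24 wide, 22 high, on posts at x = -10 and -68.
- spatula_grip (a point): Centre of the spatula's handle, 59 mm above the blade's underside and 45 mm behind the origin; axes as the spatula's. Pinch it across y from above.
- spatula_tip (a point): Middle of the blade's straight front edge, on its underside (x = 85 mm in the spatula's frame).
- plate: Loose aluminium door push plate, 95 (x) by 130 (y) by 6 mm, 0.16 to 0.26 kg. Origin: centre of its underside, z up. The lowest 3.5 mm of its edges are bevelled in by 6 mm, so a thin edge sliding on the platen rides under it once it cannot slide away. Starts flat on the platen within 0.1 rad of the scale's axes, short of the stop bar. Push it with under 40 N. Friction 0.5 to 0.7.
- scale: Bench scale fixed on levelling feet, origin 0 to 12 mm above the counter; x away from its lip, z up. Rigid platen top z = 30, x = -125 to 110, 200 mm wide. Lip on the near edge, 4 mm thick, top z = 37: the blade must come over it tip-down. Stop bar right across, 26 mm high above the platen, clamped with its near face somewhere at x = 54 to 100 (not reported: feel for it). Press under 40 N.
- tray: Grey plastic tray fixed to the counter, 121 (x) by 211 mm (y); origin under its centre on the counter; x points away from the slotted near wall, z up. Floor 4 mm thick; walls 5 mm thick, tops at z = 18 mm. A large empty compartment at its -y side, and at its +y side a small one, 50 mm wide, with a steel strike plate in it.
- slot (a point): Centre of the large compartment's floor (z = 4 mm); axes as the tray's. Inside 111 (x) by 146 mm (y), so the plate goes in with its x along the tray's x, either way round. The near wall (inner face x = -55.5) has a gap 100 mm wide, centred, open down to the floor: the blade can be drawn out through it to -x while the wall's ends hold the plate back.
- strike: Flat steel strike plate 100 x 36 x 4 mm lying loose in the tray's small compartment; leave alone. Origin: centre of its underside.
- doorknob: Brass doorknob sample on a 56 mm square wooden foot, 70 mm high, standing between the scale and the tray; leave alone. Origin: centre of its underside.
- tin: Blue grommet tin, 84 mm across, 48 mm high, to the left; leave alone. Origin: centre of its underside.
- taperoll: Roll of brown tape lying flat, 110 mm across, 48 mm high, to the right; leave alone. Origin: centre of its underside.
- spray: Bottle 60 mm across, 150 mm high, at the right; leave alone. Origin: centre of its underside.
Mind the look-alikes: they are no part of the job. Leave any red look-alike of the spatula alone.

How it is judged:
By the outcome, as a careful person would: the job done as asked, in the order asked, and still so for the second after the job is handed in, with the robot touching nothing.
It also fails if it takes over 70 s, if anything falls off the work surface, if the arm or the gripper's body presses on something with over 40 N, if the wrist force passes 120 N, or if a joint passes its speed limit or range.

## Working session

There is one attempt and no reset: what is moved stays moved. The work goes in short steps, Python scripts to look and compute and a tool call to move; the robot and the scene stay as the last step left them, time stands still between calls to the robot, and variables do not carry over. Pictures are saved under pics/ and viewed, at most 10 in all, crops included, and the job is handed in when it is done.

Besides the shell and the picture viewer there is one more tool, called as name(argument=value, ...) on one line, values as JSON. step_arm: Moves the arm, as the interface text tells. Its arguments: {"type":"object","properties":{"targets":{"type":"array"},"newtons":{"type":"number"}},"required":["targets"]}

```bash
mkdir -p pics; ls; python3 - <<'E'
from workcell import *
import cv2,numpy as np
s=state();print(s)
for n in("side","top"):
    f=grab_frame(n);cv2.imwrite(f"pics/{n}0.png",f)
    print(n,camera_params(n))
print(camera_params("wrist"))
E
```

```text
pics
{'time': 0.0, 'joint_positions': array([ 1.01365049e+00,  1.81534739e-01,  1.60801055e+00, -1.86823289e-05,
        1.35378091e+00, -2.06298073e-01]), 'qd': array([ 5.93230553e-05, -1.44974505e-03,  2.28248244e-04,  1.02946660e-03,
        3.75798087e-04,  1.00294048e-03]), 'effort': array([-5.75592985e-04, -4.44891894e+01, -3.51321995e+01, -4.01569587e-04,
        9.68197652e-03,  7.96888060e-06]), 'tcp_pos': array([0.19733835, 0.53953763, 0.25538642]), 'tcp_rot': array([[-9.39082913e-01,  3.43689496e-01, -9.01153644e-04],
       [ 3.43690512e-01,  9.39081806e-01, -1.48102282e-03],
       [ 3.37245004e-04, -1.70052119e-03, -9.99998497e-01]]), 'contact_force': array([-0.56183668,  0.07601364,  0.35731906]), 'moment': array([ 0.02272285,  0.0008203 , -0.04145234]), 'finger_force': 0.0, 'finger_gap': 0.08513176249902019}
side {'fx': 506.5429003765757, 'fy': 506.5429003765757, 'cx': 277.20069347711313, 'cy': 204.51829723348018, 'k1': -0.061701424994338776, 'rvec': array([ 2.2584471 , -0.66233316,  0.28995971]), 'tvec': array([-0.36765496,  0.21065889,  1.53799556])}
top {'fx': 434.33885594210363, 'fy': 434.33885594210363, 'cx': 285.8919544673057, 'cy': 204.5829039574843, 'k1': -0.03160491042473069, 'rvec': array([ 2.12234321, -2.17063005,  0.16134023]), 'tvec': array([-0.0033796 ,  0.48945986,  1.14666911])}
{'fx': 330.30472234654883, 'fy': 330.30472234654883, 'cx': 276.170275077758, 'cy': 213.09454449464545, 'k1': 0.012264783386295726, 'rvec': array([-2.3842898 , -1.66697227, -0.22569362]), 'tvec': array([-0.57319041, -0.03534874,  0.37841391])}
```

View pics/side0.png

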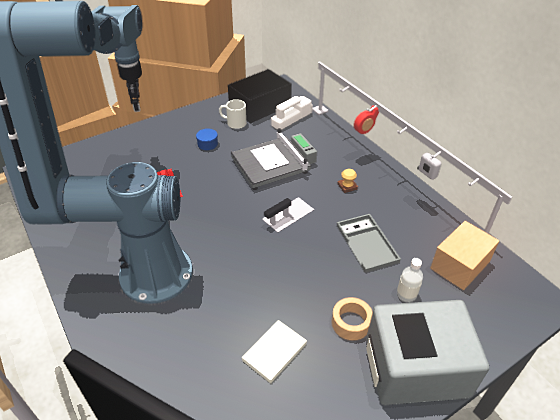

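View pics/top0.png

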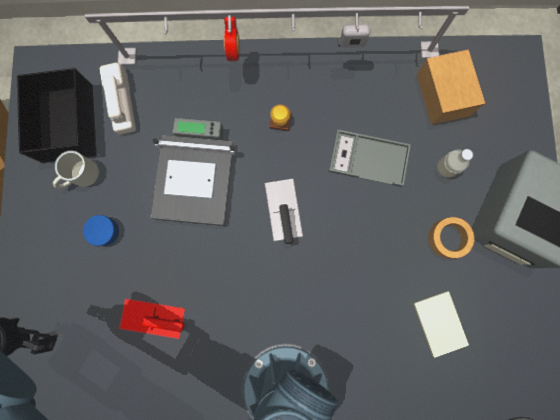

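The side view shows the spatula at (288,213), the scale with the plate at (270,160) and the tray at (368,242). In the top view the spatula is at (284,210) with its tip upward (+x), the scale is at (193,180) with its stop bar at the top edge, the plate is at (190,179), and the tray is at (370,157) with its large compartment to the right. The red decoy is at (152,320).

```bash
cat > h.py <<'E'
import cv2,numpy as np
from workcell import *
def K(c):return np.array([[c["fx"],0,c["cx"]],[0,c["fy"],c["cy"]],[0,0,1.]])
def ray(c,uv):
    uv=np.asarray(uv,float).reshape(-1,1,2)
    p=cv2.undistortPoints(uv,K(c),np.array([c["k1"],0,0,0,0.])).reshape(-1,2)
    R=cv2.Rodrigues(c["rvec"])[0]; o=-R.T@c["tvec"]
    return o,np.c_[p,np.ones(len(p))]@R
def onz(c,uv,z):
    o,d=ray(c,uv); return o+d*((z-o[2])/d[:,2])[:,None]
def proj(c,P):
    return cv2.projectPoints(np.asarray(P,float).reshape(-1,3),c["rvec"],c["tvec"],K(c),np.array([c["k1"],0,0,0,0.]))[0].reshape(-1,2)
def tri(c1,a,c2,b):
    o1,d1=ray(c1,a);o2,d2=ray(c2,b);out=[]
    for x,y in zip(d1,d2):
        s=np.linalg.lstsq(np.c_[x,-y],o2-o1,rcond=None)[0]
        p,q=o1+s[0]*x,o2+s[1]*y; out.append(np.r_[(p+q)/2,np.linalg.norm(p-q)])
    return np.array(out)
E
python3 - <<'E'
from h import *
np.set_printoptions(precision=3,suppress=True)
f=cv2.imread("pics/top0.png");c=camera_params("top")
w=camera_params("wrist");R=cv2.Rodrigues(w["rvec"])[0];s=state()
print("cam in tool",s["tcp_rot"].T@(-R.T@w["tvec"]-s["tcp_pos"]),"\n",(R@s["tcp_rot"]).T)
print("top cam",-cv2.Rodrigues(c["rvec"])[0].T@c["tvec"])
g=cv2.cvtColor(f,cv2.COLOR_BGR2GRAY)
def blob(m,x,y):
    n,l=cv2.connectedComponents(m.astype(np.uint8)); k=l[y,x]
    cs=max(cv2.findContours((l==k).astype(np.uint8),0,2)[0],key=cv2.contourArea)
    return cv2.minAreaRect(cs),cv2.boxPoints(cv2.minAreaRect(cs))
for nm,m,x,y,z in [("plate",g>170,190,170,.045),("blade",g>150,276,190,.002),("handle",g<40,288,225,.07)]:
    r,b=blob(m,x,y);print(nm,r[1],onz(c,[r[0]],z)[0],"\n",onz(c,b,z))
pts={"tray":[(337,131),(411,145),(404,187),(331,173)],"scale":[(163,138),(232,146),(225,224),(151,218)],"handle ends":[(284,206),(290,241)]}
for k,z in (("tray",.018),("scale",.036),("handle ends",.07)):print(k,onz(c,pts[k],z))
E
```

```text
cam in tool [ 0.067 -0.001 -0.117] 
 [[ 0.    -0.963 -0.269]
 [ 1.     0.    -0.   ]
 [ 0.    -0.269  0.963]]
top cam [ 0.316 -0.009  1.206]
plate (48.498565673828125, 34.380828857421875) [0.566 0.248 0.045] 
 [[0.526 0.317 0.045]
 [0.622 0.311 0.045]
 [0.607 0.178 0.045]
 [0.512 0.186 0.045]]
blade (58.69043731689453, 29.427419662475586) [ 0.481 -0.006  0.002] 
 [[ 0.558  0.047  0.002]
 [ 0.57  -0.035  0.002]
 [ 0.406 -0.058  0.002]
 [ 0.394  0.023  0.002]]
handle (419.0, 559.0) [0.471 0.003 0.07 ] 
 [[ 1.104  0.803  0.07 ]
 [ 1.068 -0.822  0.07 ]
 [-0.076 -0.689  0.07 ]
 [-0.044  0.717  0.07 ]]
tray [[ 0.7   -0.164  0.018]
 [ 0.655 -0.373  0.018]
 [ 0.534 -0.345  0.018]
 [ 0.578 -0.143  0.018]]
scale [[0.685 0.325 0.036]
 [0.657 0.132 0.036]
 [0.44  0.152 0.036]
 [0.461 0.353 0.036]]
handle ends [[ 0.481 -0.009  0.07 ]
 [ 0.388 -0.023  0.07 ]]
```

step_arm(targets=[[[-0.94,-1,0],[0,0,0],1],[[-0.94,-1,0],[0,0,0],1],[[-0.94,-1,0],[0,0,0],1],[[-0.94,-1,0],[0,0,0],1],[[-0.94,-1,0],[0,0,0],1],[[-0.94,-1,0],[0,0,0],1],[[-0.94,-1,0],[0,0,0],1],[[-0.94,-1,0],[0,0,0],1],[[-0.94,-1,0],[0,0,0],1],[[-0.94,-1,0],[0,0,0],1],[[-0.94,-1,0],[0,0,0],1]])

```text
time: 1.02
tcp_pos: [0.3162, 0.2611, 0.256]
tcp_rot: [[-0.939, 0.343, -0.0], [0.343, 0.939, -0.0], [0.0, -0.0, -1.0]]
contact_force: [0.6, 0.4, -0.0]
finger_gap: 0.0852
finger_force: 0.0
```

step_arm(targets=[[[-0.94,-1,0],[0,0,0],1],[[-0.94,-1,0],[0,0,0],1],[[-0.94,-1,0],[0,0,0],1],[[-0.94,-1,0],[0,0,0],1],[[-0.94,-1,0],[0,0,0],1],[[-0.94,-1,0],[0,0,0],1],[[-0.94,-1,0],[0,0,0],1],[[-0.94,-1,0],[0,0,0],1],[[-0.94,-1,0],[0,0,0],1],[[-0.94,-1,0],[0,0,0],1],[[-0.94,-1,0],[0,0,0],1]])

```text
time: 1.93
tcp_pos: [0.4349, -0.0167, 0.256]
tcp_rot: [[-0.939, 0.344, -0.0], [0.344, 0.939, 0.0], [0.0, 0.0, -1.0]]
contact_force: [0.2, -0.5, -0.1]
finger_gap: 0.0854
finger_force: 0.0
```

step_arm(targets=[[[0,0,0],[0,0,-0.032],1],[[0,0,0],[0,0,-0.032],1],[[0,0,0],[0,0,-0.032],1],[[0,0,0],[0,0,-0.032],1],[[0,0,0],[0,0,-0.032],1],[[0,0,0],[0,0,0],1]])

```text
time: 2.43
tcp_pos: [0.4345, -0.0153, 0.2559]
tcp_rot: [[-0.988, -0.155, -0.001], [-0.155, 0.988, 0.0], [0.001, 0.0, -1.0]]
contact_force: [-0.6, -0.2, -0.8]
finger_gap: 0.0858
finger_force: 0.0
```

```bash
python3 - <<'E'
from h import *
import pickle
s=state();c=camera_params("wrist");f=grab_frame("wrist");cv2.imwrite("pics/w1.png",f);pickle.dump(c,open("w1.pkl","wb"))
print(s["tcp_pos"],s["tcp_rot"])
E
```

```text
[ 0.4345341  -0.01531522  0.25594829] [[-9.87985143e-01 -1.54547252e-01 -7.09551143e-04]
 [-1.54547443e-01  9.87985343e-01  2.22606867e-04]
 [ 6.66622850e-04  3.29591592e-04 -9.99999723e-01]]
```

View pics/w1.png

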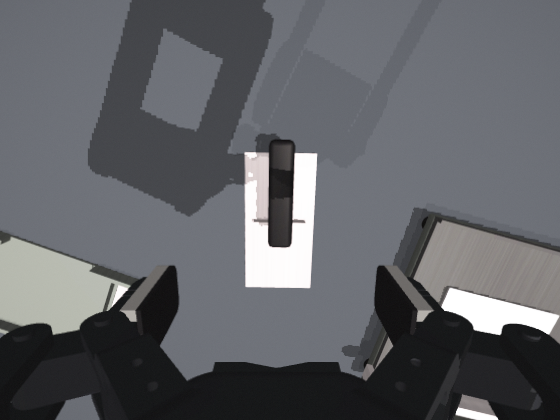

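The wrist view (image down = +x, right = +y) shows the spatula blade with corners near (245,153), (316,153), (311,288) and (246,288). Its handle runs from (282,140) to (280,247). The scale is lower right and the tray lower left.

```bash
cat > sp.py <<'E'
from h import *
def quad(m,x,y):
    n,l=cv2.connectedComponents(m.astype(np.uint8),connectivity=4)
    cs=max(cv2.findContours((l==l[y,x]).astype(np.uint8),0,2)[0],key=cv2.contourArea)
    return cs[:,0].astype(float)
def handle_blade(f,c,roi):
    g=cv2.cvtColor(f,cv2.COLOR_BGR2GRAY);x0,y0,x1,y1=roi
    m=np.zeros_like(g);m[y0:y1,x0:x1]=1
    b=quad((g>215)&(m>0),(x0+x1)//2+ (x1-x0)//3,(y0+y1)//2)
    h=quad((g<75)&(m>0),(x0+x1)//2,(y0+y1)//2)
    return b,h
E
python3 - <<'E'
from sp import *
import pickle
np.set_printoptions(precision=4,suppress=True)
f=cv2.imread("pics/w1.png");c=pickle.load(open("w1.pkl","rb"))
b,h=handle_blade(f,c,(240,150,322,295))
for n,p,z in(("blade",b,.002),("handle",h,.07)):
    q=cv2.minAreaRect(onz(c,p,z)[:,:2].astype(np.float32));print(n,np.array(q[0]),q[1],q[2]);print(cv2.boxPoints(q),p.min(0),p.max(0))
print(onz(c,[(246,153),(316,153),(311,288),(246,288)],.002)); print(onz(c,[(269.5,245),(291,245)],.07),onz(c,[(270,145),(294,145)],.07))
E
```

```text
blade [ 0.4818 -0.0056] (0.16543196141719818, 0.08026991039514542) 7.712399005889893
[[ 0.3944  0.0231]
 [ 0.4052 -0.0565]
 [ 0.5691 -0.0343]
 [ 0.5584  0.0453]] [245. 153.] [316. 287.]
handle [ 0.4384 -0.0168] (0.09276243299245834, 0.03443010896444321) 8.886670112609863
[[ 0.3899 -0.007 ]
 [ 0.3952 -0.041 ]
 [ 0.4869 -0.0266]
 [ 0.4816  0.0074]] [256. 150.] [294. 246.]
[[ 0.4064 -0.0546  0.002 ]
 [ 0.3944  0.0222  0.002 ]
 [ 0.5586  0.047   0.002 ]
 [ 0.5711 -0.0329  0.002 ]]
[[ 0.484  -0.0152  0.07  ]
 [ 0.4808  0.0056  0.07  ]] [[ 0.3889 -0.0291  0.07  ]
 [ 0.3856 -0.0077  0.07  ]]
```

step_arm(targets=[[[0.25,0,1],[0,0,0],1],[[0.25,0,1],[0,0,0],1],[[0.25,0,1],[0,0,0],1],[[0.25,0,1],[0,0,0],1],[[0,0,0],[0,0,0],1]])

```text
time: 2.9
tcp_pos: [0.4117, -0.0174, 0.1725]
tcp_rot: [[-0.989, -0.148, -0.007], [-0.148, 0.989, 0.002], [0.007, 0.003, -1.0]]
contact_force: [-0.9, 0.8, -0.1]
finger_gap: 0.0854
finger_force: 0.0
```

```bash
python3 - <<'E'
from sp import *
import pickle
np.set_printoptions(precision=4,suppress=True)
s=state();c=camera_params("wrist");f=grab_frame("wrist");cv2.imwrite("pics/w2.png",f);pickle.dump(c,open("w2.pkl","wb"))
print(s["tcp_pos"])
c1=pickle.load(open("w1.pkl","rb"))
# predicted pixel of things seen in w1 for reference
print(proj(c,onz(c1,[(246,153),(316,153),(311,288),(246,288)],.002)),proj(c,onz(c1,[(269.5,245),(291,245),(270,145),(294,145)],.07)))
E
```

```text
[ 0.4117 -0.0174  0.1725]
[[236.1278 189.3237]
 [323.7336 188.7003]
 [317.8926 349.3597]
 [238.3295 349.981 ]] [[265.8227 314.5295]
 [293.7725 314.3159]
 [265.1669 188.9713]
 [297.0657 188.7445]]
```

View pics/w2.png

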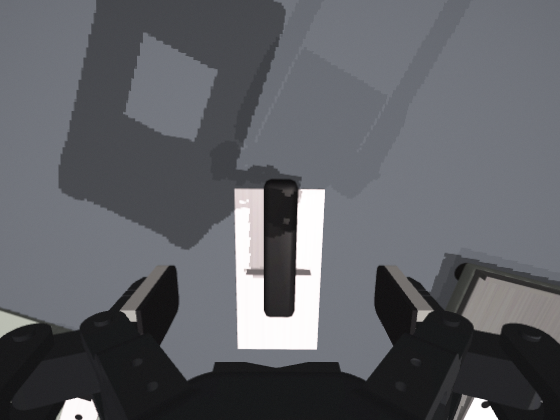

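The second view shows the handle front at (264–296, 317) and the blade corners where I predicted them. That confirms the blade plane is right, so next I check the handle height.

```bash
python3 - <<'E'
from sp import *
import pickle
np.set_printoptions(precision=4,suppress=True)
cs=[];ps=[]
for n,x,roi in(("w1",281,(262,170,300,262)),("w2",280,(255,200,305,335))):
    f=cv2.imread(f"pics/{n}.png");c=pickle.load(open(n+".pkl","rb"));g=cv2.cvtColor(f,cv2.COLOR_BGR2GRAY)
    m=np.zeros(g.shape,bool);m[roi[1]:roi[3],roi[0]:roi[2]]=1
    h=quad((g<75)&m,x,roi[3]-30);y=h[:,1].max();r=h[(h[:,1]>y-35)&(h[:,1]<y-8)]
    l,rr=np.median(r[r[:,0]<x,0]),np.median(r[r[:,0]>x,0]);print(y,l,rr)
    cs.append(c);ps.append([(l,y),(rr,y)])
print(tri(cs[0],ps[0],cs[1],ps[1]))
E
```

```text
246.0 268.5 291.0
316.0 nan 293.5
 ** On entry to DLASCL parameter number  4 had an illegal value
 ** On entry to DLASCL parameter number  4 had an illegal value
 ** On entry to DLASCL parameter number  4 had an illegal value
 ** On entry to DLASCL parameter number  4 had an illegal value
 ** On entry to DLASCL parameter number  5 had an illegal value
 ** On entry to DLASCL parameter number  4 had an illegal value
  return _methods._mean(a, axis=axis, dtype=dtype,
  ret = ret.dtype.type(ret / rcount)
Traceback (most recent call last):
  File "h.py", line 16, in tri
    s=np.linalg.lstsq(np.c_[x,-y],o2-o1,rcond=None)[0]
      ~~~~~~~~~~~~~~~^^^^^^^^^^^^^^^^^^^^^^^^^^^^^^
numpy.linalg.LinAlgError: SVD did not converge in Linear Least Squares
```

step_arm(targets=[[[-0.2,0.02,0.9],[0,0,0.0045],1],[[-0.2,0.02,0.9],[0,0,0],1],[[-0.2,0.02,0.9],[0,0,0],1],[[-0.2,0.02,0.9],[0,0,0],1],[[-0.2,0.02,0.3],[0,0,0],1],[[-0.2,0,0],[0,0,0],1]])

```text
time: 3.45
tcp_pos: [0.4386, -0.0128, 0.098]
tcp_rot: [[-0.991, -0.136, -0.002], [-0.136, 0.991, 0.001], [0.002, 0.001, -1.0]]
contact_force: [-0.4, 0.9, 1.2]
finger_gap: 0.0852
finger_force: 0.0
```

```bash
python3 - <<'E'
from sp import *
import pickle
np.set_printoptions(precision=4,suppress=True)
a,b=[pickle.load(open(n+".pkl","rb")) for n in("w1","w2")]
print(tri(a,[(268.5,246),(291,246)],b,[(264.3,316),(294.3,316)]))
print(state()["tcp_pos"],state()["tcp_rot"])
E
```

```text
[[ 0.4849 -0.0161  0.0708  0.0002]
 [ 0.4812  0.0058  0.0716  0.0004]]
[ 0.4386 -0.0128  0.098 ] [[-0.9907 -0.1363 -0.0016]
 [-0.1363  0.9907  0.0005]
 [ 0.0015  0.0007 -1.    ]]
```

step_arm(targets=[[[0.1,0,0.8],[0,0,0],1],[[0.1,0,0.8],[0,0,0],1],[[0,0,0],[0,0,0],-1],[[0,0,0],[0,0,0],-1],[[0,0,0],[0,0,0],-1],[[0,0,0],[0,0,0],-1],[[0,0,0],[0,0,0],-1],[[0,0,0],[0,0,0],-1]], newtons=100)

```text
time: 4.12
tcp_pos: [0.4357, -0.0138, 0.0678]
tcp_rot: [[-0.991, -0.137, 0.002], [-0.137, 0.991, -0.001], [-0.002, -0.001, -1.0]]
contact_force: [-2.2, 0.6, 9.0]
finger_gap: 0.0224
finger_force: 98.9
```

step_arm(targets=[[[0,0,-0.8],[0,0,0],-1],[[0,0,-0.8],[0,0,0],-1],[[-0.97,-0.49,-0.6],[0,0,0],-1],[[-0.97,-0.49,-0.6],[0,0,0],-1],[[-0.97,-0.49,-0.6],[0,0,0],-1],[[-0.97,-0.49,-0.6],[0,0,0],-1],[[-0.97,-0.49,-0.6],[0,0,0],-1],[[-0.97,-0.49,-0.6],[0,0,0],-1],[[-0.97,-0.49,-0.6],[0,0,0],-1],[[-0.97,-0.49,-0.6],[0,0,0],-1],[[0,0,0],[0,0,0],-1],[[0,0,0],[0,0,0],-1]])

```text
time: 5.12
tcp_pos: [0.5998, -0.0704, 0.1949]
tcp_rot: [[-0.991, -0.137, 0.001], [-0.137, 0.991, -0.0], [-0.001, -0.001, -1.0]]
contact_force: [-0.9, 0.9, -2.7]
finger_gap: 0.0222
finger_force: 98.7
```

```bash
python3 - <<'E'
from h import *
import pickle
s=state();c=camera_params("wrist");f=grab_frame("wrist");cv2.imwrite("pics/w3.png",f);pickle.dump((c,s),open("w3.pkl","wb"))
print(s["tcp_pos"],s["contact_force"],s["moment"])
E
```

```text
[ 0.5997867  -0.07035253  0.19487009] [-0.89779576  0.89365562 -2.69871084] [0.05873338 0.08918307 0.0784215 ]
```

View pics/w3.png

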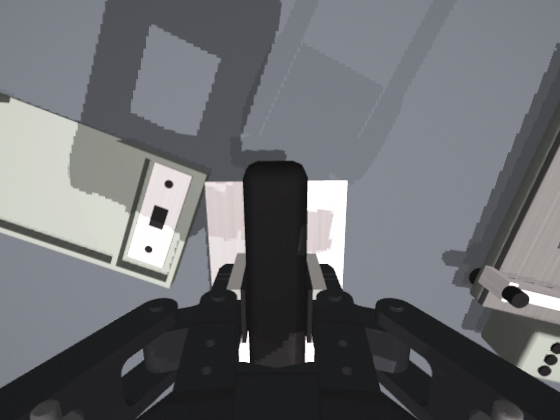

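The view shows the tray at left: its outer +y corners are near (208,172) and (170,287), the near wall's rim runs to (0,96), and the strike plate is at (160,215). The held blade's rear corners are at (206,181) and (347,181). The scale's far corner is at right.

```bash
python3 - <<'E'
from h import *
import pickle
np.set_printoptions(precision=4,suppress=True)
f=cv2.imread("pics/w3.png");c,s=pickle.load(open("w3.pkl","rb"))
g=cv2.GaussianBlur(cv2.cvtColor(f,cv2.COLOR_BGR2GRAY),(3,3),0).astype(float)
def edge(p,q,n=40,w=8,ends=.08):
    # strongest gradient along normals of segment p->q, robust line fit
    p,q=np.array(p,float),np.array(q,float);d=(q-p)/np.linalg.norm(q-p);nn=np.array([-d[1],d[0]]);o=[]
    for t in np.linspace(ends,1-ends,n):
        b=p+t*(q-p);xs=b+np.arange(-w,w+.1,.5)[:,None]*nn
        v=cv2.remap(g.astype(np.float32),xs[:,0].astype(np.float32)[None],xs[:,1].astype(np.float32)[None],1)[0]
        k=np.argmax(np.abs(np.gradient(v)));o.append(xs[k])
    l=cv2.fitLine(np.array(o,np.float32),cv2.DIST_HUBER,0,.01,.01).ravel()
    r=np.abs((np.array(o)-l[2:])@[-l[1],l[0]]);print("resid",np.median(r),r.max())
    return l
def X(a,b):
    t=np.linalg.solve(np.c_[a[:2],-b[:2]],b[2:]-a[2:]);return a[2:]+t[0]*a[:2]
N=edge((14,99),(204,171));S=edge((208,174),(171,286));F=edge((4,232),(166,286))
P1,P2=X(N,S),X(S,F);print("px",P1,P2)
W=onz(c,[P1,P2,N[2:]+0*N[:2],N[2:]-120*N[:2]*np.sign(N[0]),F[2:],F[2:]-60*F[:2]*np.sign(F[0])],.018);print(W,np.linalg.norm(W[0]-W[1]))
e=W[2]-W[3];f2=W[4]-W[5];ex=W[1]-W[0]
ang=lambda v:np.degrees(np.arctan2(-v[0],v[1]));print("yaw near,far,side",ang(e),ang(f2),np.degrees(np.arctan2(ex[1],ex[0])))
# top triangulation for height of tray corners
t=camera_params("top");print("top pix pred",proj(t,W[:2]))
print(tri(c,[P1,P2],t,[(337.0,131)][:1]*2)[1:], tri(c,[P1],t,[(331.5,173)]))
b=onz(c,[(206,181),(347,181)],s["tcp_pos"][2]-.0655+.002);print("blade rear corners",b,np.linalg.norm(b[0]-b[1]))
T=s["tcp_rot"];print("in tool",(b-s["tcp_pos"])@T)
E
```

```text
resid 0.6141836817161421 1.990290316404696
resid 0.6007967979289319 8.2164348316887
resid 0.23455867025369428 4.600588645395294
px [207.8995 175.9986] [169.4229 283.4789]
[[ 0.5883 -0.1349  0.018 ]
 [ 0.6996 -0.1636  0.018 ]
 [ 0.5639 -0.2275  0.018 ]
 [ 0.5401 -0.3178  0.018 ]
 [ 0.6816 -0.2401  0.018 ]
 [ 0.6692 -0.2923  0.018 ]] 0.11492449641644926
yaw near,far,side -14.759976318224227 -13.353342864645787 -14.440218038420781
top pix pred [[328.1173 169.5953]
 [336.7214 131.1144]]
[[ 0.7008 -0.1645  0.0155  0.0005]] [[ 0.6165 -0.1636 -0.1438  0.0053]]
blade rear corners [[ 0.5697 -0.1149  0.1314]
 [ 0.559  -0.0376  0.1314]] 0.07801642033506329
in tool [[ 0.0359 -0.0399  0.0635]
 [ 0.0359  0.0381  0.0634]]
```

step_arm(targets=[[[0.03,1,0],[0,0,0],-1],[[0.03,1,0],[0,0,0],-1],[[0.03,1,0],[0,0,0],-1],[[0.03,1,0],[0,0,0],-1],[[0.03,1,0],[0,0,0],-1],[[0.03,1,0],[0,0,0],-1],[[0.03,1,0],[0,0,0],-1],[[0.03,1,0],[0,0,0],-1],[[0.03,1,0],[0,0,0],-1]])

```text
time: 5.92
tcp_pos: [0.5668, 0.1088, 0.1931]
tcp_rot: [[-0.99, -0.137, -0.003], [-0.138, 0.991, 0.0], [0.003, 0.0, -1.0]]
contact_force: [0.6, 0.0, -3.2]
finger_gap: 0.0222
finger_force: 98.7
```

step_arm(targets=[[[0,0,0],[0,0,0.0195],-1],[[0,0,0],[0,0,0.0195],-1],[[0,0,0],[0,0,0.0195],-1],[[0,0,0],[0,0,0.02],-1],[[0,0,0],[0,0,0],-1],[[0,0,0],[0,0,0],-1]])

```text
time: 6.42
tcp_pos: [0.5676, 0.1078, 0.1935]
tcp_rot: [[-0.994, 0.107, -0.002], [0.107, 0.994, 0.0], [0.002, -0.0, -1.0]]
contact_force: [0.5, 0.7, -2.8]
finger_gap: 0.0226
finger_force: 98.8
```

```bash
python3 - <<'E'
from h import *
import pickle
s=state();c=camera_params("wrist");f=grab_frame("wrist");cv2.imwrite("pics/w4.png",f);pickle.dump((c,s),open("w4.pkl","wb"))
print(s["tcp_pos"],s["contact_force"],s["moment"],s["joint_positions"])
E
```

```text
[0.56762126 0.10781518 0.19347126] [ 0.54599927  0.66102648 -2.82311409] [0.03273312 0.04296252 0.00795874] [-1.76530474e-02  2.50882183e-01  1.65625188e+00  6.52143371e-05
  1.23654061e+00 -1.48163717e+00]
```

View pics/w4.png

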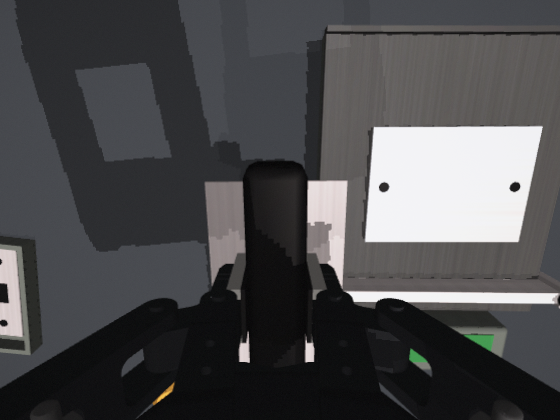

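The view shows the plate as a bright quad with corners near (371,127), (540,126), (521,242) and (365,242). The lip's near edge runs along v≈30 from (325,30), and the platen's side edge along (325,40)–(322,170). The stop bar is at v≈277–303.

```bash
python3 - <<'E'
from h import *
import pickle
np.set_printoptions(precision=4,suppress=True)
def corners(f,x,y,th):
    g=cv2.cvtColor(f,cv2.COLOR_BGR2GRAY);n,l=cv2.connectedComponents((g>th).astype(np.uint8),connectivity=4)
    m=(l==l[y,x]).astype(np.uint8);cs=max(cv2.findContours(m,0,2)[0],key=cv2.contourArea)
    a=cv2.approxPolyDP(cv2.convexHull(cs),4,True)[:,0].astype(np.float32);print(len(a),cv2.contourArea(cs))
    return a
f=cv2.imread("pics/w4.png");c,s=pickle.load(open("w4.pkl","rb"));t=camera_params("top")
a=corners(f,440,200,200);b=corners(cv2.imread("pics/top0.png"),190,170,175);print(a,b)
# match by projecting
pa=onz(c,a,.045);pb=onz(t,b,.045);o=[np.argmin(np.linalg.norm(pb-p,axis=1)) for p in pa]
T=tri(c,a,t,b[o]);print(T);z=np.mean(T[:,2]);print("top z",z)
for z in(.040,.044,.048):
    q=onz(c,a,z);print(z,"sides",[np.linalg.norm(q[i]-q[(i+1)%4]) for i in range(4)],"centre",q.mean(0))
print(q)
g=cv2.cvtColor(f,cv2.COLOR_BGR2GRAY)
for u in(380,450,520):print(u,"lip col",g[22:46,u],"bar col",g[262:315,u])
print(g[60,310:340],g[110,310:340],g[150,310:340])
E
```

```text
4 18193.5
4 1556.0
[[542. 127.]
 [517. 241.]
 [365. 240.]
 [374. 127.]] [[168. 160.]
 [213. 163.]
 [211. 196.]
 [164. 193.]]
[[0.5265 0.3153 0.0484 0.0001]
 [0.6193 0.3067 0.0456 0.0007]
 [0.6142 0.1858 0.0213 0.0024]
 [0.5122 0.1844 0.0641 0.0014]]
top z 0.044819170999306004
0.04 sides [np.float64(0.09544078139227741), np.float64(0.13123971200706114), np.float64(0.09510771366916938), np.float64(0.13184051087199464)] centre [0.5674 0.2508 0.04  ]
0.044 sides [np.float64(0.09403235694653234), np.float64(0.129303000928769), np.float64(0.09370420432068644), np.float64(0.12989493377441802)] centre [0.5664 0.2488 0.044 ]
0.048 sides [np.float64(0.09262393250078738), np.float64(0.12736628985047688), np.float64(0.09230069497220358), np.float64(0.12794935667684143)] centre [0.5654 0.2467 0.048 ]
[[0.5265 0.3155 0.048 ]
 [0.6185 0.3048 0.048 ]
 [0.6042 0.1783 0.048 ]
 [0.5125 0.1884 0.048 ]]
380 lip col [ 74  73  75  85  93  94  95  94  90  64  22  44  86 101 100 103 101 103
 101 100 103 102 102 103] bar col [ 93  93  93  92  93  94  95  95  93  94  92  88  88  87  88  85  84  92
  93  94  91
[... 389 characters left out ...]
02  90  88  89  90  90  88  83  52  40  39  40  42]
520 lip col [69 71 72 77 85 85 84 83 83 73 20 31 63 93 92 93 92 92 92 94 94 94 95 96] bar col [ 88  90  90  90  90  89  91  89  90  90  87  87  84  80  80  79  80  77
  88  89  90  93  92  92  90  90  91  90  93  93 111 227 240 241 240 241
 241 242 241 241 241 169  95  89  89  88  90  87  88  78  73  73  73]
[ 38  40  39  41  39  40  39  39  40  40  39  38  34  33  34  78  98  95
  96  98  98  97  97  97  97  97  95  96 100  97] [ 40  42  40  40  39  41  41  42  40  35  35  32  44  86  96  97 100  99
 102  99  97  97  96  97  96  97  98  97  96  97] [40 40 40 39 40 40 39 36 35 34 40 77 97 94 96 96 97 97 97 95 96 94 93 97
 98 96 95 95 96 94]
```

```bash
python3 - <<'E'
from h import *
import pickle
np.set_printoptions(precision=4,suppress=True)
c,s=pickle.load(open("w4.pkl","rb"))
def sh(n,uv,z):print(n,*onz(c,uv,z)[:,:2])
sh("lip near",[(380,24.7),(450,24.7),(520,25.2)],.043)
sh("side",[(325,60),(322.6,110),(320.8,150)],.036)
sh("barbase",[(380,278.5),(450,278.5),(520,279.5)],.036)
sh("bartop near",[(380,291),(450,291.5),(520,292.5)],.062)
sh("plate",[(542,127),(517,241),(365,241),(372,127)],.042)
th=-.11;E=np.array([[np.cos(th),-np.sin(th)],[np.sin(th),np.cos(th)]])
o=onz(c,[(450,24.7)],.043)[0,:2]
for n,uv,z in(("bar",[(380,278.5),(450,278.5),(520,279.5)],.036),("bartop",[(380,291),(450,291.5),(520,292.5)],.062),("plate",[(542,127),(517,241),(365,241),(372,127)],.042),("side",[(325,60),(320.8,150)],.036)):
    print(n,((onz(c,uv,z)[:,:2]-o)@E-[.125,0]))
E
```

```text
lip near [0.4415 0.1959] [0.4471 0.246 ] [0.4532 0.2958]
side [0.4594 0.1559] [0.4956 0.1516] [0.5266 0.148 ]
barbase [0.6478 0.1934] [0.6544 0.2566] [0.6619 0.3193]
bartop near [0.6453 0.1856] [0.6518 0.2435] [0.6587 0.3009]
plate [0.5271 0.3201] [0.6212 0.3092] [0.6075 0.1797] [0.5126 0.1885]
bar [[ 0.0802 -0.0302]
 [ 0.0799  0.0333]
 [ 0.0804  0.0964]]
bartop [[ 0.0786 -0.0382]
 [ 0.0788  0.02  ]
 [ 0.0792  0.0778]]
plate [[-0.0536  0.0825]
 [ 0.0411  0.0819]
 [ 0.0417 -0.0483]
 [-0.0536 -0.05  ]]
side [[-0.1028 -0.0882]
 [-0.0352 -0.0887]]
```

step_arm(targets=[[[0.97,0.71,0],[0,0,0],-1],[[0.97,0.71,0],[0,0,0],-1],[[0.97,0.71,0.15],[0,0,0],-1],[[0.97,0.71,0.25],[0,0,0],-1],[[0.97,0.71,0.35],[0,0,0],-1],[[0.97,0.71,0.4],[0,0,0],-1],[[0.97,0.71,0.4],[0,0,0],-1],[[0.97,0.71,0.4],[0,0,0],-1],[[0.97,0.71,0.4],[0,0,0],-1],[[0.97,0.71,0.4],[0,0,0.0025],-1]], newtons=120)

```text
time: 7.3
tcp_pos: [0.3903, 0.2704, 0.1389]
tcp_rot: [[-0.993, 0.115, -0.0], [0.115, 0.993, 0.0], [0.0, 0.0, -1.0]]
contact_force: [-0.2, 0.0, -3.2]
finger_gap: 0.0221
finger_force: 120.5
```

step_arm(targets=[[[0,0,0],[0,0.0287,0],-1],[[0,0,0],[0,0.0287,0],-1],[[0,0,0],[0,0,0],-1],[[0,0,0],[0,0,0],-1]])

```text
time: 7.63
tcp_pos: [0.3923, 0.2696, 0.1389]
tcp_rot: [[-0.977, 0.117, -0.177], [0.115, 0.993, 0.021], [0.178, -0.0, -0.984]]
contact_force: [0.2, 0.6, -2.2]
finger_gap: 0.022
finger_force: 120.5
```

```bash
cat > tip.py <<'E'
from h import *
np.set_printoptions(precision=4,suppress=True)
EX=np.array([.9934,-.1148]);EY=np.array([.1148,.9934]);NE=np.array([.5198,.2543])  # plate near-edge centre at start, scale axes
def tip():
    s=state();R=s["tcp_rot"];p=s["tcp_pos"]+R@[-.1295,-.001,.0678]
    d=p[:2]-NE;print("t",round(s["time"],2),"tcp",s["tcp_pos"],"tip: ahead of edge %.4f left %.4f z %.4f"%(d@EX,d@EY,p[2]),"pitch %.3f yaw %.3f roll %.3f"%(np.arcsin(R[2,0]),np.arctan2(-R[1,0],-R[0,0]),R[2,1]),"F",s["contact_force"],"M",s["moment"])
if __name__=="__main__":tip()
E
python3 tip.py
```

```text
t 7.63 tcp [0.3923 0.2696 0.1389] tip: ahead of edge -0.0131 left -0.0007 z 0.0492 pitch 0.179 yaw -0.117 roll -0.000 F [ 0.2046  0.5573 -2.2203] M [-0.0055 -0.1222 -0.0317]
```

step_arm(targets=[[[-0.036,0,0.197],[0,0,0],-1],[[-0.036,0,0.197],[0,0,0],-1],[[-0.009,0,0.05],[0,0,0],-1],[[-0.009,0,0.05],[0,0,0],-1],[[0,0,0],[0,0,0],-1]])

```text
time: 8.05
tcp_pos: [0.3911, 0.2698, 0.1291]
tcp_rot: [[-0.977, 0.116, -0.178], [0.114, 0.993, 0.021], [0.179, -0.0, -0.984]]
contact_force: [0.2, -0.8, -2.3]
finger_gap: 0.0218
finger_force: 120.7
```

step_arm(targets=[[[-0.009,0,0.05],[0,0,0],-1],[[0,0,0],[0,0,0],-1]])

```text
time: 8.22
tcp_pos: [0.3916, 0.27, 0.1285]
tcp_rot: [[-0.977, 0.116, -0.178], [0.114, 0.993, 0.021], [0.179, 0.0, -0.984]]
contact_force: [-1.7, -0.6, 0.6]
finger_gap: 0.0221
finger_force: 121.0
```

step_arm(targets=[[[-0.009,0,0.05],[0,0,0],-1],[[0,0,0],[0,0,0],-1]])

```text
time: 8.38
tcp_pos: [0.3915, 0.2701, 0.1277]
tcp_rot: [[-0.977, 0.116, -0.178], [0.114, 0.993, 0.021], [0.179, 0.0, -0.984]]
contact_force: [-3.9, 0.3, 5.8]
finger_gap: 0.0224
finger_force: 121.6
```

```bash
python3 tip.py
```

```text
t 8.38 tcp [0.3915 0.2701 0.1277] tip: ahead of edge -0.0140 left -0.0002 z 0.0378 pitch 0.180 yaw -0.117 roll 0.000 F [-3.8877  0.3474  5.8364] M [-0.1786  0.1938 -0.0477]
```

step_arm(targets=[[[-0.197,0,-0.036],[0,0,0],-1],[[-0.197,0,-0.036],[0,0,0],-1],[[-0.197,0,-0.036],[0,0,0],-1],[[-0.197,0,-0.036],[0,0,0],-1],[[-0.197,0,-0.036],[0,0,0],-1],[[-0.197,0,-0.036],[0,0,0],-1]])

```text
time: 8.88
tcp_pos: [0.4146, 0.2676, 0.1279]
tcp_rot: [[-0.977, 0.116, -0.18], [0.114, 0.993, 0.021], [0.182, 0.0, -0.983]]
contact_force: [-7.9, 1.6, 9.0]
finger_gap: 0.022
finger_force: 121.8
```

```bash
python3 tip.py
```

```text
t 8.88 tcp [0.4146 0.2676 0.1279] tip: ahead of edge 0.0090 left -0.0000 z 0.0377 pitch 0.183 yaw -0.116 roll 0.000 F [-7.8857  1.571   9.0435] M [0.0489 0.9148 0.0076]
```

step_arm(targets=[[[-0.141,0,0.06],[0,-0.005,0],-1],[[-0.141,0,0.06],[0,-0.005,0],-1],[[-0.141,0,0.06],[0,-0.005,0],-1],[[-0.141,0,0.06],[0,-0.005,0],-1]])

```text
time: 9.22
tcp_pos: [0.4251, 0.2662, 0.121]
tcp_rot: [[-0.986, 0.116, -0.117], [0.115, 0.993, 0.014], [0.118, 0.0, -0.993]]
contact_force: [-5.4, 1.3, 3.2]
finger_gap: 0.0225
finger_force: 121.5
```

```bash
python3 tip.py
```

```text
t 9.22 tcp [0.4251 0.2662 0.121 ] tip: ahead of edge 0.0252 left -0.0002 z 0.0384 pitch 0.118 yaw -0.116 roll 0.000 F [-5.376   1.2852  3.1877] M [0.0677 0.5537 0.0443]
```

step_arm(targets=[[[-0.149,0,-0.0177],[0,0,0],-1],[[-0.149,0,-0.0177],[0,0,0],-1],[[-0.149,0,-0.0177],[0,0,0],-1],[[0,0,0],[0,0,0],-1]])

```text
time: 9.55
tcp_pos: [0.4347, 0.2651, 0.121]
tcp_rot: [[-0.986, 0.116, -0.117], [0.115, 0.993, 0.014], [0.118, 0.0, -0.993]]
contact_force: [-3.5, 0.4, 3.1]
finger_gap: 0.0219
finger_force: 121.3
```

step_arm(targets=[[[-0.1,0,-0.0118],[0,0,0],-1],[[-0.1,0,-0.0118],[0,0,0],-1],[[0,0,0],[0,0,0],-1]])

```text
time: 9.8
tcp_pos: [0.4383, 0.2646, 0.1209]
tcp_rot: [[-0.986, 0.116, -0.118], [0.115, 0.993, 0.014], [0.118, 0.0, -0.993]]
contact_force: [-5.8, 1.0, 4.0]
finger_gap: 0.022
finger_force: 121.5
```

```bash
python3 tip.py
```

```text
t 9.8 tcp [0.4383 0.2646 0.1209] tip: ahead of edge 0.0384 left -0.0003 z 0.0383 pitch 0.119 yaw -0.117 roll 0.000 F [-5.8084  1.0095  3.9534] M [ 0.1123  0.4617 -0.0119]
```

step_arm(targets=[[[-0.1,0,-0.0118],[0,0,0],-1],[[-0.1,0,-0.0118],[0,0,0],-1]])

```text
time: 9.97
tcp_pos: [0.4412, 0.2643, 0.1209]
tcp_rot: [[-0.986, 0.116, -0.12], [0.115, 0.993, 0.014], [0.12, -0.0, -0.993]]
contact_force: [-7.5, 0.3, 6.7]
finger_gap: 0.0221
finger_force: 121.8
```

step_arm(targets=[[[-0.1,0,-0.0118],[0,0,0],-1],[[-0.1,0,-0.0118],[0,0,0],-1]])

```text
time: 10.13
tcp_pos: [0.4458, 0.2637, 0.1209]
tcp_rot: [[-0.986, 0.116, -0.118], [0.115, 0.993, 0.014], [0.119, -0.0, -0.993]]
contact_force: [-6.6, 0.8, 4.7]
finger_gap: 0.0221
finger_force: 121.7
```

```bash
python3 tip.py
```

```text
t 10.13 tcp [0.4458 0.2637 0.1209] tip: ahead of edge 0.0459 left -0.0003 z 0.0382 pitch 0.119 yaw -0.116 roll -0.000 F [-6.5952  0.8317  4.7107] M [0.1305 0.6789 0.0032]
```

step_arm(targets=[[[-0.1,0,-0.0118],[0,0,0],-1],[[-0.1,0,-0.0118],[0,0,0],-1]])

```text
time: 10.3
tcp_pos: [0.4498, 0.2632, 0.1209]
tcp_rot: [[-0.986, 0.116, -0.118], [0.115, 0.993, 0.014], [0.119, 0.0, -0.993]]
contact_force: [-7.0, 1.3, 4.3]
finger_gap: 0.0223
finger_force: 121.7
```

step_arm(targets=[[[-0.1,0,-0.0118],[0,0,0],-1],[[-0.1,0,-0.0118],[0,0,0],-1]])

```text
time: 10.47
tcp_pos: [0.4539, 0.2627, 0.1209]
tcp_rot: [[-0.986, 0.116, -0.118], [0.115, 0.993, 0.014], [0.119, -0.0, -0.993]]
contact_force: [-5.7, 0.6, 5.6]
finger_gap: 0.0221
finger_force: 121.7
```

step_arm(targets=[[[-0.1,0,-0.0118],[0,0,0],-1],[[-0.1,0,-0.0118],[0,0,0],-1]])

```text
time: 10.63
tcp_pos: [0.4579, 0.2623, 0.1209]
tcp_rot: [[-0.986, 0.116, -0.118], [0.115, 0.993, 0.014], [0.119, -0.0, -0.993]]
contact_force: [-6.0, 0.4, 5.3]
finger_gap: 0.022
finger_force: 121.7
```

```bash
python3 - <<'E'
from tip import *
tip()
f=grab_frame("top");cv2.imwrite("pics/t2.png",f)
g=cv2.cvtColor(f,cv2.COLOR_BGR2GRAY);print(g[130:200:1,175]);print(g[130:200,205])
E
```

```text
t 10.63 tcp [0.4579 0.2623 0.1209] tip: ahead of edge 0.0581 left -0.0004 z 0.0382 pitch 0.119 yaw -0.116 roll -0.000 F [-6.0282  0.3683  5.3313] M [ 0.0627  0.6579 -0.0323]
[148 150 137  93  68  78 104 113 116 114 111 124 226 239 239 171 116 194
 229 236 236 236 236 236 236 237 238 237 239 239 217 195 178 131 102  81
  65  60  56  55  56  58  59  57  61  62  63  63  68  70  72  76  79  78
  77  72  71  68  67  66  66  66  65  66  64  65  67  65  67  64]
[151 150 151 152 148 124  84  65  70 103 115 117 117 119 169 234 239 239
 154 126 228 238 236 236 236 237 236 236 235 236 236 236 236 236 237 236
 237 236 235 236 236 236 236 236 236 236 236 237 236 236 236 237 238 220
 128 114 122 122 123 122 121 123 123 124 123  91  83  85  86  85]
```

step_arm(targets=[[[-0.149,0,-0.0177],[0,0,0],-1],[[-0.149,0,-0.0177],[0,0,0],-1],[[-0.149,0,-0.0177],[0,0,0],-1],[[-0.149,0,-0.0177],[0,0,0],-1]])

```text
time: 11.02
tcp_pos: [0.4699, 0.2609, 0.1209]
tcp_rot: [[-0.986, 0.116, -0.118], [0.115, 0.993, 0.014], [0.119, 0.0, -0.993]]
contact_force: [-6.0, 0.5, 4.9]
finger_gap: 0.0218
finger_force: 121.4
```

step_arm(targets=[[[-0.149,0,-0.0177],[0,0,0],-1],[[-0.149,0,-0.0177],[0,0,0],-1],[[-0.149,0,-0.0177],[0,0,0],-1],[[-0.149,0,-0.0177],[0,0,0],-1]])

```text
time: 11.35
tcp_pos: [0.4819, 0.2594, 0.1209]
tcp_rot: [[-0.986, 0.116, -0.118], [0.115, 0.993, 0.014], [0.119, -0.0, -0.993]]
contact_force: [-7.0, 1.2, 4.1]
finger_gap: 0.0222
finger_force: 121.4
```

```bash
python3 - <<'E'
from tip import *
tip()
f=grab_frame("top");cv2.imwrite("pics/t3.png",f)
g=cv2.cvtColor(f,cv2.COLOR_BGR2GRAY);print(g[138:190:1,180]);print(g[138:190,205])
E
```

```text
t 11.35 tcp [0.4819 0.2594 0.1209] tip: ahead of edge 0.0822 left -0.0004 z 0.0382 pitch 0.119 yaw -0.116 roll -0.000 F [-7.032   1.2265  4.0517] M [ 0.0545  0.5828 -0.0337]
[114 114 111 123 205 235 238 230 155 136 222 236 237 236 237 238 239 237
 238 239 238 217 205 191 181 149 124 111  93  80  75  72  73  68  60  65
  74  75  77  76  74  68  67  67  65  63  64  68  66  64  66  66]
[ 70 104 116 116 117 117 171 233 239 239 155 125 227 238 237 236 236 236
 236 237 237 237 236 237 236 237 236 237 236 237 237 237 237 236 236 236
 236 237 237 237 237 236 237 238 239 182 122 119 118  92  83  84]
```

step_arm(targets=[[[-0.149,0,-0.0177],[0,0,0],-1],[[-0.149,0,-0.0177],[0,0,0],-1],[[-0.149,0,-0.0177],[0,0,0],-1],[[-0.149,0,-0.0177],[0,0,0],-1],[[-0.149,0,-0.0177],[0,0,0],-1],[[-0.149,0,-0.0177],[0,0,0],-1],[[-0.149,0,-0.0177],[0,0,0],-1],[[-0.1,0,-0.0118],[0,0,0],-1],[[-0.1,0,-0.0118],[0,0,0],-1]])

```text
time: 12.15
tcp_pos: [0.5068, 0.2565, 0.1208]
tcp_rot: [[-0.986, 0.116, -0.118], [0.115, 0.993, 0.014], [0.119, -0.0, -0.993]]
contact_force: [-8.1, 0.6, 6.2]
finger_gap: 0.0217
finger_force: 121.3
```

step_arm(targets=[[[-0.1,0,-0.0118],[0,0,0],-1],[[-0.1,0,-0.0118],[0,0,0],-1]])

```text
time: 12.32
tcp_pos: [0.5086, 0.2564, 0.1209]
tcp_rot: [[-0.986, 0.116, -0.123], [0.115, 0.993, 0.014], [0.124, -0.001, -0.992]]
contact_force: [-16.8, 1.6, 13.4]
finger_gap: 0.0218
finger_force: 122.1
```

```bash
python3 tip.py
```

```text
t 12.32 tcp [0.5086 0.2564 0.1209] tip: ahead of edge 0.1088 left -0.0004 z 0.0376 pitch 0.124 yaw -0.116 roll -0.001 F [-16.7895   1.5808  13.4087] M [0.2218 2.1672 0.0224]
```

```bash
python3 - <<'E'
from tip import *
import pickle
tip()
s=state();c=camera_params("wrist");f=grab_frame("wrist");pickle.dump((c,s),open("w5.pkl","wb"));cv2.imwrite("pics/w5.png",f)
t=grab_frame("top");cv2.imwrite("pics/t4.png",t);sd=grab_frame("side");cv2.imwrite("pics/s4.png",sd)
a=cv2.resize(t[125:215,140:250],(440,360),interpolation=2);b=cv2.resize(sd[120:200,220:330],(495,360),interpolation=2)
w=cv2.resize(f,(320,240));o=np.zeros((600,800,3),np.uint8)
o[:330,:]=0;o[0:300,0:360]=cv2.resize(t[125:215,142:250],(360,300),interpolation=2);o[0:300,365:800]=cv2.resize(sd[120:195,222:331],(435,300),interpolation=2)
o[300:600,200:600]=cv2.resize(f,(400,300),interpolation=3);cv2.imwrite("pics/m5.png",o)
E
```

```text
t 12.32 tcp [0.5086 0.2564 0.1209] tip: ahead of edge 0.1088 left -0.0004 z 0.0376 pitch 0.124 yaw -0.116 roll -0.001 F [-16.7895   1.5808  13.4087] M [0.2218 2.1672 0.0224]
```

View pics/m5.png

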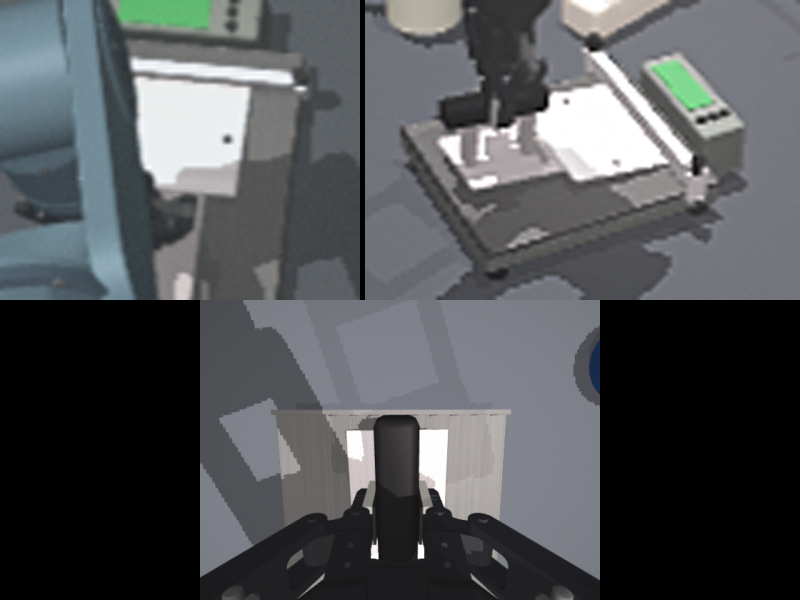

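The montage shows three things:
- **Top crop:** the plate's far edge is right at the stop bar.
- **Side crop:** the blade lies inside the scale. Its rear corner is at crop (480,190) and the plate's near corner at crop (578,180).
- **Wrist view:** the blade's rear edge is just inside the lip.

Next I measure how far the plate is from the heel.

```bash
python3 - <<'E'
from tip import *
import pickle
c,s=pickle.load(open("w5.pkl","rb"));R=s["tcp_rot"];p=s["tcp_pos"];sd=camera_params("side");t=camera_params("top")
def sp(x,y,z):return p+R@np.array([-.0445-x,-.001+y,.0678-z])
ex=sp(1,0,0)-sp(0,0,0)
for n,q in(("rear-y",(-.08,-.04,.002)),("orig-y",(0,-.04,.002)),("heel-y top",(0,-.03,.015)),("orig -65 (plate near -y corner top if seated)",(0,-.065,.008)),("far -y corner seated",(.095,-.065,.008))):
    P=sp(*q);print(n,P,"side",proj(sd,P)[0],"top",proj(t,P)[0],"wrist",proj(c,P)[0])
# plate corners, seen
cr=lambda u,v:(222+(u-365)/3.99,120+v/4.)
print("seen side rear-y",cr(482,190),"plate near -y",cr(578,180),"far -y",cr(668,163))
tr=lambda u,v:(142+u*.3,125+v*.3)
print("seen top plate far -y",tr(249,88),"near -y",tr(240,195))
print("plate corner from side at z .048",onz(sd,[cr(578,180)],.048),onz(sd,[cr(668,163)],.044),"top",onz(t,[tr(240,195)],.048),onz(t,[tr(249,88)],.044))
E
```

```text
rear-y [0.4608 0.2206 0.06  ] side [249.3402 167.4119] top [197.805  215.7974] wrist [204.8431 180.5162]
orig-y [0.5397 0.2114 0.0501] side [269.3756 163.4456] top [202.1321 187.2626] wrist [212.2084 307.1762]
heel-y top [0.5424 0.2212 0.063 ] side [268.5711 159.0017] top [197.597  185.4402] wrist [225.1084 319.2049]
orig -65 (plate near -y corner top if seated) [0.5375 0.1865 0.0561] side [272.5437 166.0563] top [210.9427 187.4323] wrist [169.1175 312.6256]
far -y corner seated [0.6311 0.1756 0.0444] side [295.6227 161.4319] top [215.7474 154.6998] wrist [180.7886 436.0906]
seen side rear-y (251.3233082706767, 167.5) plate near -y (275.38345864661653, 165.0) far -y (297.9398496240601, 160.75)
seen top plate far -y (216.7, 151.4) near -y (214.0, 183.5)
plate corner from side at z .048 [[0.5547 0.1944 0.048 ]] [[0.6409 0.1747 0.044 ]] top [[0.5497 0.1796 0.048 ]] [[0.6405 0.173  0.044 ]]
```

```bash
python3 - <<'E'
from tip import *
import pickle
c,s=pickle.load(open("w5.pkl","rb"));t=camera_params("top");sd=camera_params("side")
for n in("top0","t3","t4"):
    g=cv2.cvtColor(cv2.imread(f"pics/{n}.png"),cv2.COLOR_BGR2GRAY).astype(int)
    for u in(195,200,205,210):
        col=g[140:205,u];print(n,u,"edges",[(140+i) for i in np.where(np.abs(np.diff(col))>35)[0]])
print(onz(t,[(205,149.6)],.044),onz(t,[(205,183.5)],.055))
g0=cv2.cvtColor(cv2.imread("pics/side0.png"),cv2.COLOR_BGR2GRAY)
P=[(.5271,.3201,.044),(.6212,.3092,.044),(.6075,.1797,.044),(.5126,.1885,.044)]
print("side0 plate pred",proj(sd,P));m=(g0>170).astype(np.uint8);l=cv2.connectedComponents(m,connectivity=4)[1]
k=l[158,268];cs=max(cv2.findContours((l==k).astype(np.uint8),0,2)[0],key=cv2.contourArea);print(cv2.approxPolyDP(cv2.convexHull(cs),2,True)[:,0].tolist())
E
```

```text
top0 195 edges [np.int64(143), np.int64(146), np.int64(147), np.int64(161), np.int64(195), np.int64(196)]
top0 200 edges [np.int64(143), np.int64(147), np.int64(161), np.int64(162), np.int64(196)]
top0 205 edges [np.int64(143), np.int64(144), np.int64(147), np.int64(148), np.int64(162), np.int64(196), np.int64(197)]
top0 210 edges [np.int64(144), np.int64(147), np.int64(148), np.int64(162), np.int64(179), np.int64(180), np.int64(197)]
t3 195 edges [np.int64(143), np.int64(146), np.int64(147), np.int64(148), np.int64(194)]
t3 200 edges [np.int64(143), np.int64(147), np.int64(149), np.int64(182), np.int64(183), np.int64(185)]
t3 205 edges [np.int64(143), np.int64(144), np.int64(147), np.int64(149), np.int64(182), np.int64(183)]
t3 210 edges [np.int64(144), np.int64(147), np.int64(148), np.int64(149), np.int64(150), np.int64(165), np.int64(167), np.int64(168), np.int64(183), np.int64(184)]
t4 195 edges [np.int64(143), np.int64(146), np.int64(147), np.int64(148), np.int64(183), np.int64(196)]
t4 200 edges [np.int64(143), np.int64(147), np.int64(149), np.int64(174), np.int64(182), np.int64(183)]
t4 205 edges [np.int64(143), np.int64(144), np.int64(147), np.int64(149), np.int64(174), np.int64(182), np.int64(183)]
t4 210 edges [np.int64(144), np.int64(147), np.int64(148), np.int64(149), np.int64(150), np.int64(164), np.int64(165), np.int64(167), np.int64(173), np.int64(182), np.int64(183)]
[[0.6464 0.2054 0.044 ]] [[0.5489 0.2028 0.055 ]]
side0 plate pred [[251.2197 150.4537]
 [273.8042 143.8374]
 [289.6603 163.0868]
 [266.4142 170.7214]]
[[273, 143], [288, 163], [265, 169], [250, 150]]
```

step_arm(targets=[[[0.085,0,0.165],[0,-0.0089,0],-1],[[0.09,0,0.165],[0,-0.0089,0],-1],[[0.1,0,0.165],[0,-0.0089,0],-1],[[0,0,0],[0,0,0],-1]])

```text
time: 12.8
tcp_pos: [0.5036, 0.2568, 0.1106]
tcp_rot: [[-0.993, 0.116, -0.034], [0.115, 0.993, 0.003], [0.034, -0.0, -0.999]]
contact_force: [-3.7, 0.0, 1.8]
finger_gap: 0.0217
finger_force: 121.1
```

```bash
python3 tip.py
```

```text
t 12.8 tcp [0.5036 0.2568 0.1106] tip: ahead of edge 0.1108 left -0.0005 z 0.0384 pitch 0.034 yaw -0.116 roll -0.000 F [-3.6841  0.0397  1.7502] M [ 0.1276  0.3653 -0.0249]
```

step_arm(targets=[[[0.07,0,0.135],[0,-0.0068,0],-1],[[-0.1,0,-0.001],[0,0,0],-1],[[-0.1,0,-0.001],[0,0,0],-1],[[-0.1,0,-0.001],[0,0,0],-1]])

```text
time: 13.13
tcp_pos: [0.5091, 0.256, 0.1086]
tcp_rot: [[-0.993, 0.116, -0.015], [0.116, 0.993, 0.001], [0.015, -0.0, -1.0]]
contact_force: [-7.7, 1.6, 1.9]
finger_gap: 0.0223
finger_force: 121.1
```

step_arm(targets=[[[-0.1,0,-0.001],[0,0,0],-1],[[-0.05,0,-0.001],[0,0,0],-1]])

```text
time: 13.3
tcp_pos: [0.5116, 0.2557, 0.1085]
tcp_rot: [[-0.993, 0.117, -0.016], [0.117, 0.993, 0.001], [0.016, -0.0, -1.0]]
contact_force: [-8.8, 0.9, 4.4]
finger_gap: 0.022
finger_force: 121.2
```

```bash
python3 tip.py
```

```text
t 13.3 tcp [0.5116 0.2557 0.1085] tip: ahead of edge 0.1201 left -0.0008 z 0.0386 pitch 0.016 yaw -0.117 roll -0.000 F [-8.7952  0.9468  4.3665] M [0.216  1.1144 0.0257]
```

Next I creep forward until the heel makes contact.

step_arm(targets=[[[-0.05,0,-0.001],[0,0,0],-1],[[-0.05,0,-0.001],[0,0,0],-1]])

```text
time: 13.47
tcp_pos: [0.512, 0.2557, 0.1083]
tcp_rot: [[-0.993, 0.117, -0.019], [0.116, 0.993, 0.001], [0.019, -0.001, -1.0]]
contact_force: [-17.3, 1.7, 10.1]
finger_gap: 0.022
finger_force: 122.2
```

```bash
python3 - <<'E'
from tip import *
tip()
t=grab_frame("top");cv2.imwrite("pics/t6.png",t);g=cv2.cvtColor(t,cv2.COLOR_BGR2GRAY).astype(int)
for u in(195,200,205,210):print(u,140+np.where(np.abs(np.diff(g[140:205,u]))>35)[0])
s=state();P=s["tcp_pos"]+s["tcp_rot"]@[-.0445,-.06,.0678-.008];print("seated near edge px",proj(camera_params("top"),P))
E
```

```text
t 13.47 tcp [0.512  0.2557 0.1083] tip: ahead of edge 0.1203 left -0.0008 z 0.0380 pitch 0.019 yaw -0.117 roll -0.001 F [-17.3153   1.7111  10.0552] M [ 0.3376  2.217  -0.0486]
195 [143 146 148 182 198]
200 [143 147 148 182 183 185 196]
205 [143 144 147 149 182 183]
210 [144 147 148 149 165 167 168 183 184]
seated near edge px [[209.83   184.2108]]
```

step_arm(targets=[[[0.08,0,-0.02],[0,0,0],-1],[[0.03,0,-0.1],[0,0,0],-1],[[0,0,-0.2],[0,-0.002,0],-1],[[0,0,-0.2],[0,-0.004,0],-1],[[0,0,-0.2],[0,-0.006,0],-1],[[0,0,-0.2],[0,-0.006,0],-1],[[0,0,-0.2],[0,0,0],-1],[[0,0,0],[0,0,0],-1]])

```text
time: 14.18
tcp_pos: [0.5135, 0.2561, 0.1329]
tcp_rot: [[-0.992, 0.116, 0.048], [0.116, 0.993, -0.004], [-0.049, 0.001, -0.999]]
contact_force: [0.7, 0.0, -4.9]
finger_gap: 0.0221
finger_force: 120.2
```

```bash
python3 - <<'E'
from tip import *
tip()
t=grab_frame("top");cv2.imwrite("pics/t7.png",t);sd=grab_frame("side");cv2.imwrite("pics/s7.png",sd);w=grab_frame("wrist")
o=np.zeros((600,800,3),np.uint8)
o[0:300,0:360]=cv2.resize(t[125:215,142:250],(360,300),interpolation=2);o[0:300,365:800]=cv2.resize(sd[110:185,222:331],(435,300),interpolation=2)
o[300:600,200:600]=cv2.resize(w,(400,300),interpolation=3);cv2.imwrite("pics/m7.png",o)
E
```

```text
t 14.18 tcp [0.5135 0.2561 0.1329] tip: ahead of edge 0.1262 left -0.0001 z 0.0715 pitch -0.049 yaw -0.116 roll 0.001 F [ 0.7162  0.0286 -4.8868] M [ 0.0529  0.2938 -0.0176]
```

View pics/m7.png

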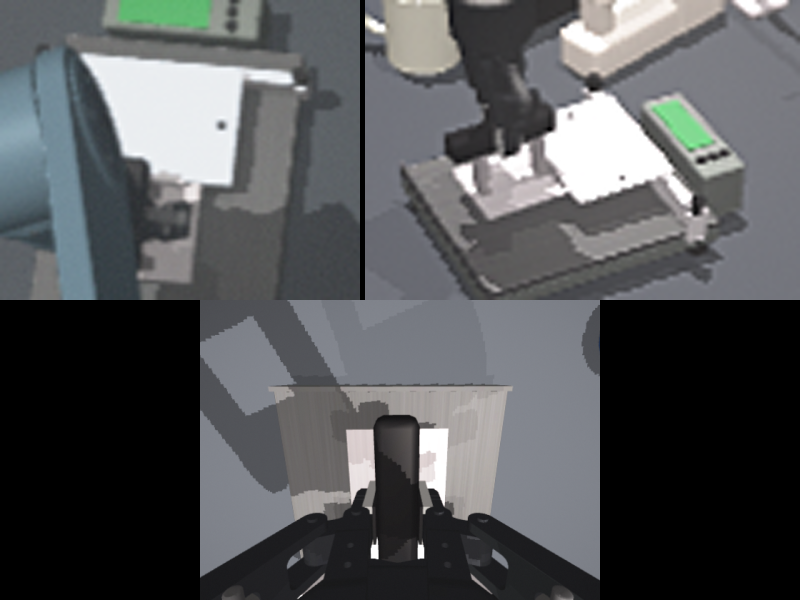

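The side and top crops show the plate flat on the blade, lifted clear with its shadow below. The wrist force reads about 2.1 N of extra load.

step_arm(targets=[[[0,0,-0.3],[0,0,0],-1],[[0,0,-0.6],[0,0,0],-1],[[0,0,-0.7],[0,0,0],-1],[[0,0,-0.7],[0,0,0],-1],[[0,0,-0.5],[0,0,0],-1],[[0,0,-0.2],[0,0,0],-1],[[-0.033,-0.25,0],[0,0,0],-1],[[-0.065,-0.5,0],[0,0,0],-1],[[-0.098,-0.75,0],[0,0,0],-1],[[-0.105,-0.8,0],[0,0,0],-1],[[-0.105,-0.8,0],[0,0,0],-1],[[-0.105,-0.8,0],[0,0,0],-1]])

```text
time: 15.33
tcp_pos: [0.5096, 0.1757, 0.1903]
tcp_rot: [[-0.992, 0.117, 0.042], [0.116, 0.993, -0.006], [-0.042, -0.001, -0.999]]
contact_force: [0.1, 0.7, -5.5]
finger_gap: 0.022
finger_force: 120.1
```

step_arm(targets=[[[-0.105,-0.8,0],[0,0,0],-1],[[-0.105,-0.8,0],[0,0,0],-1],[[-0.105,-0.8,0],[0,0,0],-1],[[-0.105,-0.8,0],[0,0,0],-1],[[-0.105,-0.8,0],[0,0,0],-1],[[-0.105,-0.8,0],[0,0,0],-1],[[-0.105,-0.8,0],[0,0,0],-1],[[-0.105,-0.8,0],[0,0,0],-1],[[-0.105,-0.8,0],[0,0,0],-1],[[-0.105,-0.8,0],[0,0,0],-1],[[-0.105,-0.8,0],[0,0,0],-1],[[-0.105,-0.8,0],[0,0,0],-1]])

```text
time: 16.33
tcp_pos: [0.512, -0.0177, 0.1915]
tcp_rot: [[-0.992, 0.117, 0.042], [0.117, 0.993, -0.005], [-0.042, -0.0, -0.999]]
contact_force: [0.8, 0.0, -5.2]
finger_gap: 0.0218
finger_force: 120.1
```

step_arm(targets=[[[-0.105,-0.8,0],[0,0,0],-1],[[-0.105,-0.8,0],[0,0,0],-1],[[-0.105,-0.8,0],[0,0,0],-1],[[-0.105,-0.8,0],[0,0,0],-1],[[-0.105,-0.8,0],[0,0,0],-1],[[-0.105,-0.8,0],[0,0,0],-1],[[-0.105,-0.8,0],[0,0,0],-1],[[-0.105,-0.8,0],[0,0,0],-1],[[-0.105,-0.8,0],[0,0,0],-1],[[-0.105,-0.8,0],[0,0,0],-1],[[-0.105,-0.8,0],[0,0,0],-1],[[-0.105,-0.8,0],[0,0,0],-1]])

```text
time: 17.33
tcp_pos: [0.5144, -0.2111, 0.1925]
tcp_rot: [[-0.992, 0.117, 0.042], [0.117, 0.993, -0.004], [-0.042, 0.0, -0.999]]
contact_force: [0.0, -0.9, -5.2]
finger_gap: 0.0222
finger_force: 120.1
```

step_arm(targets=[[[-0.105,-0.8,0],[0,0,0],-1],[[-0.098,-0.75,0],[0,0,0],-1],[[-0.065,-0.5,0],[0,0,0],-1],[[-0.033,-0.25,0],[0,0,0],-1],[[0,0,0],[0,0,0.006],-1],[[0,0,0],[0,0,0.01],-1],[[0,0,0],[0,0,0.012],-1],[[0,0,0],[0,0,0.008],-1],[[0,0,0],[0,0,0.004],-1],[[0,0,0],[0,0,0],-1]])

```text
time: 18.17
tcp_pos: [0.5165, -0.2554, 0.1939]
tcp_rot: [[-0.97, 0.24, 0.044], [0.24, 0.971, -0.005], [-0.044, 0.006, -0.999]]
contact_force: [-0.8, 1.0, -5.3]
finger_gap: 0.0223
finger_force: 120.1
```

```bash
python3 - <<'E'
from tip import *
import pickle
tip()
s=state();c=camera_params("wrist");f=grab_frame("wrist");pickle.dump((c,s),open("w8.pkl","wb"));cv2.imwrite("pics/w8.png",f)
t=grab_frame("top");cv2.imwrite("pics/t8.png",t);sd=grab_frame("side");cv2.imwrite("pics/s8.png",sd)
o=np.zeros((600,800,3),np.uint8)
o[0:300,0:360]=cv2.resize(t[115:205,318:426],(360,300),interpolation=2);o[0:300,365:800]=cv2.resize(sd[200:275,300:409],(435,300),interpolation=2)
o[300:600,200:600]=cv2.resize(f,(400,300),interpolation=3);cv2.imwrite("pics/m8.png",o)
E
```

```text
t 18.17 tcp [ 0.5165 -0.2554  0.1939] tip: ahead of edge 0.1864 left -0.5242 z 0.1319 pitch -0.044 yaw -0.242 roll 0.006 F [-0.8229  0.9735 -5.2952] M [ 0.0519  0.3007 -0.0285]
```

View pics/m8.png

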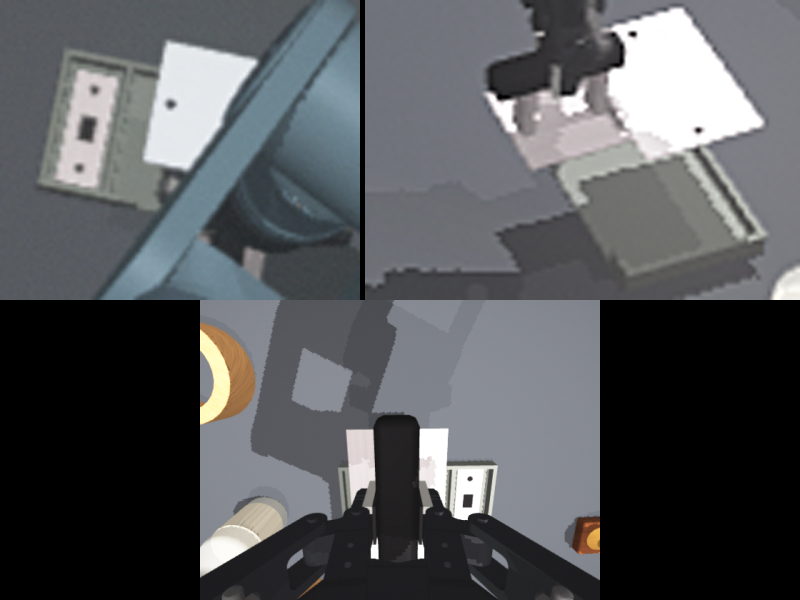

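The plate rides square on the blade above the tray. In the wrist view the tray's near rim corners are at about (193,234) and (416,224) in full-picture pixels. The tape roll is at upper left and the spray bottle at lower left.

```bash
python3 - <<'E'
from tip import *
import pickle
c,s=pickle.load(open("w8.pkl","rb"));g=cv2.cvtColor(cv2.imread("pics/w8.png"),cv2.COLOR_BGR2GRAY).astype(int)
th=-.243;ex=np.array([np.cos(th),np.sin(th)]);ey=np.array([-ex[1],ex[0]]);C=np.array([.6163,-.2519])
def W(x,y,z):return np.r_[C+x*ex+y*ey,z]
for n,q in(("near+y",(-.0605,.1055,.018)),("near-y",(-.0605,-.1055,.018)),("gap+y",(-.0605,.0225,.018)),("gap-y",(-.0605,-.0775,.018))):print(n,proj(c,W(*q))[0])
for u in(360,385,405):print(u,g[205:245,u])
for u in(194,198,202):print(u,g[212:248,u])
for v in(240,250,260):print(v,"R",g[v,400:424],"L",g[v,180:206])
print("full rgb diff")
E
```

```text
near+y [417.9353 226.5122]
near-y [192.6464 226.7599]
gap+y [329.3736 226.5912]
gap-y [222.641 226.718]
360 [143 143 142 141 142 143 143 142 143 143 142 142 143 142 143 143 140 134
 131 131 114  84  82  80  81  81 101 177 229 228 227 225 206 194 198 201
 206 210 218 226]
385 [142 143 142 142 142 142 142 143 142 142 143 142 142 143 143 141 139 133
 132 113  79  81  81  84  84  84 120 192 227 227 227 242 254 255 255 255
 255 255 255 255]
405 [141 141 141 143 142 141 141 142 142 142 142 143 141 142 142 143 141 137
 131 122  97  81  81  81  81  84 137 208 226 226 226 190  69  68  69  67
  68  69  67  69]
194 [ 90  91  90  90  90  91  91  90  91  90  90  90  90  90  91  92  90  91
  91  89  86  82 114 150 150 150 149 151 147 142 137 133 133 130 124 123]
198 [ 91  90  90  89  90  90  90  92  90  91  90  90  86  80  80  82  80  81
  81  81  80  80 113 152 152 152 149 141 135 136 137 141 144 147 150 150]
202 [ 91  90  91  90  90  91  91  90  90  91  90  91  91  86  80  81  79  80
  79  80  81  83 117 152 152 152 148 128 107 103  93  87  86  82  83  83]
240 R [147 147 147 144  99  67  69  68  69  72 133 225 225 225 224 218 141 141
 141 141 142 142 141 141] L [ 91  91  91  90  90  91  91  91  91  90  91  90  90 116 147 150 150 150
 135  95  68  66 107 151 152 151]
250 R [148 147 143  85  67  69  69  69  77 169 224 224 224 224 200 142 140 141
 142 142 142 143 143 142] L [ 91  91  91  90  90  91  91  89  90  90  91  91  90  89 115 147 149 150
 149 132  87  69  72 108 146 149]
260 R [145 142  78  68  69  69  68  82 201 223 224 223 223 163 142 142 141 141
 141 142 141 141 141 141] L [112  89  89  89  91  91  89  89  90  92  90  92  90  90  90 116 147 149
 149 150 129  80  68  74 104 139]
full rgb diff
```

```bash
python3 - <<'E'
from tip import *
import pickle
c,s=pickle.load(open("w8.pkl","rb"))
n=onz(c,[(405,230.8),(385,231),(360,231.6),(202,234),(198,234),(194,234)],.018)[:,:2]
r=onz(c,[(415.7,240),(414.2,250),(412.8,260)],.018)[:,:2];l=onz(c,[(193,240),(194,250),(195,260)],.018)[:,:2]
f=cv2.fitLine(n.astype(np.float32),2,0,.01,.01).ravel();ey=f[:2]*np.sign(f[1]);yaw=np.arctan2(-ey[0],ey[1]);ex=np.array([ey[1],-ey[0]])
print("yaw",yaw,"sides",np.polyfit(r[:,0],r[:,1],1)[0],np.polyfit(l[:,0],l[:,1],1)[0])
print("width",(r.mean(0)-l.mean(0))@ey)
ym=((r.mean(0)+l.mean(0))/2)@ey; xn=n.mean(0)@ex
C=(xn+.0605)*ex+ym*ey;S=C-.0275*ey;print("centre",C,"slot",S)
R=s["tcp_rot"];o=s["tcp_pos"]+R@[-.0445,-.001,.0678];pc=(o+(-R[:,0])*.0475)[:2];d=S-pc
print("plate centre",pc,"need fwd/left",d@(-R[:2,0]),d@R[:2,1],"sp yaw",np.arctan2(-R[1,0],-R[0,0]),"origin z",o[2])
E
```

```text
yaw -0.22767194 sides -0.2510102338857491 -0.2312162049626304
width 0.2111627603075572
centre [ 0.6219 -0.2531] slot [ 0.6157 -0.2799]
plate centre [ 0.6084 -0.2788] need fwd/left 0.007324626169144581 0.0007118077088774921 sp yaw -0.24242216731236102 origin z 0.1281481167265709
```

step_arm(targets=[[[-0.107,0.01,0.3],[0,0,-0.001],-1],[[-0.094,0.01,0.6],[0,0,-0.001],-1],[[-0.09,0.01,0.8],[0,0,0],-1],[[0.035,0,0.8],[0,0,0],-1],[[0.035,0,0.8],[0,0,0],-1],[[0.035,0,0.8],[0,0,0],-1],[[0.026,0,0.6],[0,0,0],-1],[[0.018,0,0.4],[0,0,0],-1],[[0.009,0,0.2],[0,0,0],-1],[[0,0,0],[0,0,0],-1],[[0,0,0],[0,0,0],-1]])

```text
time: 19.23
tcp_pos: [0.5242, -0.2571, 0.0886]
tcp_rot: [[-0.971, 0.234, 0.045], [0.234, 0.972, -0.006], [-0.045, 0.005, -0.999]]
contact_force: [0.6, -0.2, -4.8]
finger_gap: 0.022
finger_force: 120.2
```

```bash
cat > tr.py <<'E'
from tip import *
th=-.235;ex=np.array([np.cos(th),np.sin(th)]);ey=np.array([-ex[1],ex[0]]);S=np.array([.6157,-.2799])
s=state();R=s["tcp_rot"];T=s["tcp_pos"]
for n,x in(("rear",-.08),("origin",0),("tip",.085),("platectr",.0475)):
    p=T+R@[-.0445-x,-.001,.0678];d=p[:2]-S;print(n,"slot xy %.4f %.4f z %.4f"%(d@ex,d@ey,p[2]))
tip()
E
python3 tr.py
```

```text
rear slot xy -0.1268 0.0003 z 0.0193
origin slot xy -0.0468 0.0002 z 0.0229
tip slot xy 0.0381 0.0001 z 0.0266
platectr slot xy 0.0006 0.0001 z 0.0250
t 19.23 tcp [ 0.5242 -0.2571  0.0886] tip: ahead of edge 0.1944 left -0.5242 z 0.0266 pitch -0.045 yaw -0.236 roll 0.005 F [ 0.5991 -0.1958 -4.7505] M [0.0338 0.4191 0.0261]
```

step_arm(targets=[[[-0.075,0,0],[0,0.0072,0],-1],[[-0.075,0,0],[0,0.0072,0],-1],[[0,0,0.25],[0,0,0],-1],[[0,0,0.2],[0,0,0],-1],[[0,0,0.15],[0,0,0],-1],[[0,0,0.1],[0,0,0],-1],[[0,0,0],[0,0,0],-1]])

```text
time: 19.82
tcp_pos: [0.5261, -0.2571, 0.0736]
tcp_rot: [[-0.972, 0.234, -0.001], [0.234, 0.972, 0.006], [0.002, 0.006, -1.0]]
contact_force: [0.7, -0.2, -6.0]
finger_gap: 0.0221
finger_force: 120.1
```

step_arm(targets=[[[0,0,0.05],[0,0,0],-1],[[0,0,0.05],[0,0,0],-1],[[0,0,0],[0,0,0],-1]])

```text
time: 20.07
tcp_pos: [0.5268, -0.2576, 0.0726]
tcp_rot: [[-0.972, 0.234, 0.0], [0.234, 0.972, 0.005], [0.001, 0.005, -1.0]]
contact_force: [-0.9, 0.4, -3.0]
finger_gap: 0.0222
finger_force: 120.5
```

```bash
python3 tr.py
```

```text
rear slot xy -0.1272 0.0004 z 0.0048
origin slot xy -0.0472 0.0003 z 0.0047
tip slot xy 0.0378 0.0002 z 0.0046
platectr slot xy 0.0003 0.0003 z 0.0047
t 20.07 tcp [ 0.5268 -0.2576  0.0726] tip: ahead of edge 0.1942 left -0.5240 z 0.0046 pitch 0.001 yaw -0.236 roll 0.005 F [-0.8825  0.4485 -3.0149] M [0.0606 0.2069 0.0253]
```

step_arm(targets=[[[0.08,0,0],[0,0,0],-1],[[0.12,0,0],[0,0,0],-1],[[0.12,0,0],[0,0,0],-1],[[0.12,0,0],[0,0,0],-1],[[0.12,0,0],[0,0,0],-1],[[0.15,0,0],[0,0,0],-1],[[0.15,0,0],[0,0,0],-1],[[0.15,0,0],[0,0,0],-1],[[0.15,0,0],[0,0,0],-1],[[0.15,0,0],[0,0,0],-1],[[0.15,0,0],[0,0,0],-1]])

```text
time: 20.98
tcp_pos: [0.4982, -0.2507, 0.0726]
tcp_rot: [[-0.972, 0.234, 0.0], [0.234, 0.972, 0.005], [0.001, 0.005, -1.0]]
contact_force: [0.9, 0.6, -3.8]
finger_gap: 0.0221
finger_force: 120.3
```

```bash
python3 - <<'E'
import tr
from h import *
t=grab_frame("top");cv2.imwrite("pics/t9.png",t);sd=grab_frame("side");cv2.imwrite("pics/s9.png",sd)
g=cv2.cvtColor(sd,cv2.COLOR_BGR2GRAY)
C=camera_params("side")
def P(x,y,z):return np.r_[tr.S+x*tr.ex+y*tr.ey,z]
for n,x in(("held",-.0555),("centred",-.0475)):print(n,proj(C,[P(x,-.065,.011),P(x+.095,-.065,.011),P(x+.095,.065,.011)]))
l=cv2.connectedComponents((g>185).astype(np.uint8),connectivity=4)[1];c0=proj(C,P(.02,-.02,.011))[0].astype(int);print(c0,g[c0[1],c0[0]])
k=l[c0[1],c0[0]];cs=max(cv2.findContours((l==k).astype(np.uint8),0,2)[0],key=cv2.contourArea);print(cv2.approxPolyDP(cv2.convexHull(cs),2,True)[:,0].tolist())
E
```

```text
rear slot xy -0.1567 0.0004 z 0.0048
origin slot xy -0.0767 0.0004 z 0.0047
tip slot xy 0.0083 0.0003 z 0.0046
platectr slot xy -0.0292 0.0003 z 0.0047
t 20.98 tcp [ 0.4982 -0.2507  0.0726] tip: ahead of edge 0.1649 left -0.5204 z 0.0046 pitch 0.001 yaw -0.236 roll 0.005 F [ 0.9052  0.5949 -3.7576] M [-0.1303 -0.1957  0.012 ]
held [[365.6184 267.3115]
 [393.0296 259.4265]
 [373.8918 230.6567]]
centred [[367.962  266.6387]
 [395.2962 258.7729]
 [376.0668 230.0741]]
[380 250] 255
[[397, 259], [366, 266], [339, 264], [349, 236], [371, 230], [376, 231]]
```

step_arm(targets=[[[0.15,0,0],[0,0,0],-1],[[0.15,0,0],[0,0,0],-1],[[0.15,0,0],[0,0,0],-1],[[0.15,0,0],[0,0,0],-1],[[0.15,0,0],[0,0,0],-1],[[0.15,0,0],[0,0,0],-1],[[0.15,0,0],[0,0,0],-1],[[0.15,0,0],[0,0,0],-1],[[0.15,0,0],[0,0,0],-1],[[0.15,0,0],[0,0,0],-1],[[0.15,0,0],[0,0,0],-1],[[0.15,0,0],[0,0,0],-1]])

```text
time: 22.08
tcp_pos: [0.4628, -0.2421, 0.0724]
tcp_rot: [[-0.972, 0.234, -0.001], [0.234, 0.972, 0.006], [0.002, 0.005, -1.0]]
contact_force: [1.4, -0.0, -2.1]
finger_gap: 0.022
finger_force: 120.4
```

step_arm(targets=[[[0.15,0,0],[0,0,0],-1],[[0.15,0,0],[0,0,0],-1],[[0.15,0,0],[0,0,0],-1],[[0.15,0,0],[0,0,0],-1],[[0.15,0,0],[0,0,0],-1],[[0.15,0,0],[0,0,0],-1],[[0.15,0,0],[0,0,0],-1],[[0.15,0,0],[0,0,0],-1],[[0.15,0,0],[0,0,0],-1],[[0.2,0,0],[0,0,0],-1],[[0.2,0,0],[0,0,0],-1],[[0.2,0,0],[0,0,0],-1]])

```text
time: 23.08
tcp_pos: [0.4248, -0.2328, 0.0724]
tcp_rot: [[-0.972, 0.234, -0.0], [0.234, 0.972, 0.006], [0.002, 0.006, -1.0]]
contact_force: [0.8, -0.1, -3.2]
finger_gap: 0.0222
finger_force: 120.5
```

```bash
python3 - <<'E'
import tr
from h import *
t=grab_frame("top");sd=grab_frame("side");f=grab_frame("wrist")
cv2.imwrite("pics/s10.png",sd)
o=np.zeros((600,800,3),np.uint8)
o[0:300,0:360]=cv2.resize(t[115:205,318:426],(360,300),interpolation=2);o[0:300,365:800]=cv2.resize(sd[200:275,300:409],(435,300),interpolation=2)
o[300:600,200:600]=cv2.resize(f,(400,300),interpolation=3);cv2.imwrite("pics/m10.png",o)
E
```

```text
rear slot xy -0.2322 0.0007 z 0.0046
origin slot xy -0.1522 0.0007 z 0.0045
tip slot xy -0.0672 0.0006 z 0.0043
platectr slot xy -0.1047 0.0006 z 0.0044
t 23.08 tcp [ 0.4248 -0.2328  0.0724] tip: ahead of edge 0.0899 left -0.5110 z 0.0043 pitch 0.002 yaw -0.236 roll 0.006 F [ 0.8126 -0.087  -3.16  ] M [ 0.0343  0.0387 -0.0065]
```

step_arm(targets=[[[0.2,0,0],[0,0,0],-1],[[0.3,0,0],[0,0,0],-1],[[0.4,0,0],[0,0,0],-1],[[0.4,0,0],[0,0,0],-1],[[0.3,0,0],[0,0,0],-1],[[0.2,0,0],[0,0,0],-1],[[0,0,0.08],[0,0,0],-1],[[0,0,0.08],[0,0,0],-1],[[0,0,0],[0,0,0],-1]])

```text
time: 23.98
tcp_pos: [0.3905, -0.2248, 0.0692]
tcp_rot: [[-0.972, 0.234, 0.0], [0.234, 0.972, 0.005], [0.001, 0.005, -1.0]]
contact_force: [0.1, -0.1, -2.8]
finger_gap: 0.0224
finger_force: 120.4
```

step_arm(targets=[[[0,0,0.04],[0,0,0],-1],[[0,0,0.03],[0,0,0],-1],[[0,0,0],[0,0,0],-1]])

```text
time: 24.23
tcp_pos: [0.3907, -0.2249, 0.0681]
tcp_rot: [[-0.972, 0.234, 0.0], [0.234, 0.972, 0.005], [0.001, 0.005, -1.0]]
contact_force: [-1.5, 1.5, -0.5]
finger_gap: 0.0219
finger_force: 120.8
```

```bash
python3 tr.py
```

```text
rear slot xy -0.2672 0.0005 z 0.0003
origin slot xy -0.1872 0.0005 z 0.0002
tip slot xy -0.1022 0.0004 z 0.0001
platectr slot xy -0.1397 0.0004 z 0.0002
t 24.23 tcp [ 0.3907 -0.2249  0.0681] tip: ahead of edge 0.0552 left -0.5071 z 0.0001 pitch 0.001 yaw -0.236 roll 0.005 F [-1.5358  1.483  -0.4663] M [-0.031   0.0348  0.0276]
```

View pics/m10.png

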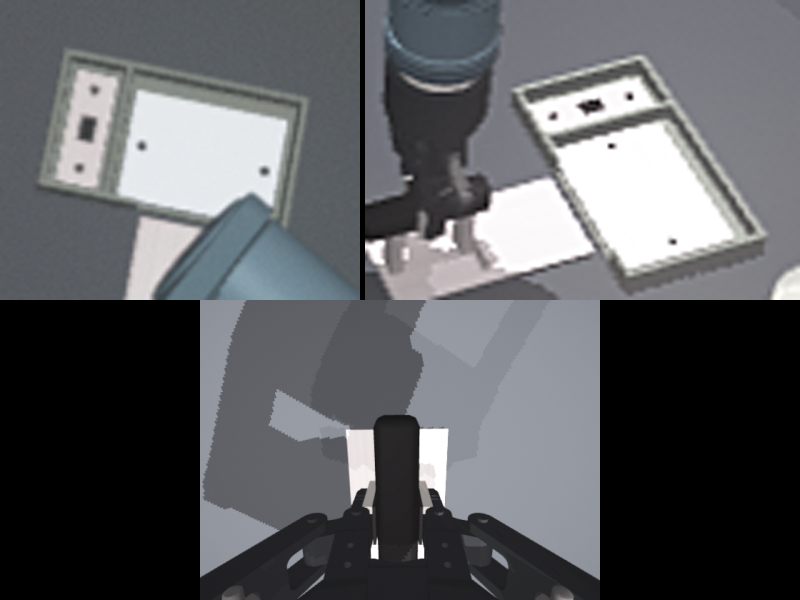

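The plate lies flat in the large compartment against the near wall, the strike plate hasn't moved, and the blade is out. The spatula is on the counter, so I release it.

step_arm(targets=[[[0,0,0.02],[0,0,0],-1],[[0,0,0],[0,0,0],-0.2],[[0,0,0],[0,0,0],0.2],[[0,0,0],[0,0,0],0.6],[[0,0,0],[0,0,0],1],[[0,0,0],[0,0,0],1],[[0,0,0],[0,0,0],1],[[0,0,0],[0,0,0],1]], newtons=20)

```text
time: 24.9
tcp_pos: [0.3904, -0.2247, 0.0675]
tcp_rot: [[-0.972, 0.234, 0.0], [0.234, 0.972, 0.005], [0.001, 0.005, -1.0]]
contact_force: [-0.6, 0.4, -0.1]
finger_gap: 0.0857
finger_force: 0.0
```

step_arm(targets=[[[0,0,-0.3],[0,0,0],1],[[0,0,-0.6],[0,0,0],1],[[0,0,-1],[0,0,0],1],[[0,0,-1],[0,0,0],1],[[0,0,-1],[0,0,0],1],[[0,0,-1],[0,0,0],1],[[0,0,-1],[0,0,0],1],[[0,0,-1],[0,0,0],1],[[0,0,0],[0,0,0],1],[[0,0,0],[0,0,0],1]])

```text
time: 25.73
tcp_pos: [0.391, -0.226, 0.2069]
tcp_rot: [[-0.972, 0.234, 0.002], [0.234, 0.972, 0.003], [-0.001, 0.004, -1.0]]
contact_force: [0.7, 0.4, -0.6]
finger_gap: 0.0851
finger_force: 0.0
```

```bash
python3 - <<'E'
from sp import *
import pickle
np.set_printoptions(precision=4,suppress=True)
c=camera_params("wrist");f=grab_frame("wrist");cv2.imwrite("pics/w11.png",f)
g=cv2.cvtColor(f,cv2.COLOR_BGR2GRAY)
l=cv2.connectedComponents((g>190).astype(np.uint8),connectivity=4)[1]
s=state();p=s["tcp_pos"].copy();R=s["tcp_rot"]
u=proj(c,np.r_[(p+R@[-.07,.03,0])[:2],.002])[0].astype(int);k=l[u[1],u[0]];print(u,g[u[1],u[0]])
cs=max(cv2.findContours((l==k).astype(np.uint8),0,2)[0],key=cv2.contourArea)[:,0].astype(float)
q=cv2.minAreaRect(onz(c,cs,.002)[:,:2].astype(np.float32));print(q);print(s["time"],p,s["contact_force"],s["finger_gap"])
t0,t1=cv2.imread("pics/top0.png"),grab_frame("top");cv2.imwrite("pics/t11.png",t1)
d=cv2.absdiff(t0,t1).max(2)>45
n,_,st,ce=cv2.connectedComponentsWithStats(d.astype(np.uint8));print([x.tolist() for x in st[1:] if x[4]>25])
E
```

```text
[305 255] 245
((0.436286985874176, -0.2358529269695282), (0.08002204447984695, 0.1649450808763504), 77.15272521972656)
25.7833 [ 0.3904 -0.2254  0.2057] [0.1985 0.0369 0.0875] 0.08534017147637726
[[353, 142, 51, 47, 1528], [164, 160, 52, 38, 1669], [264, 179, 39, 62, 1426], [328, 182, 87, 110, 1431], [383, 191, 84, 136, 2948], [352, 192, 32, 31, 566], [349, 232, 6, 7, 29], [375, 234, 17, 14, 55], [371, 238, 7, 17, 75], [362, 251, 7, 8, 29], [387, 287, 13, 13, 98], [119, 299, 65, 40, 1422], [0, 318, 57, 38, 1107], [233, 340, 12, 8, 30], [250, 344, 103, 76, 3431], [255, 346, 22, 12, 49], [255, 349, 25, 19, 149], [221, 371, 8, 9, 28], [229, 385, 19, 25, 208], [34, 403, 48, 17, 406]]
```

```bash
python3 -c "
from workcell import *
print(sign_off())"
```

```text
the job is handed in; nothing more can be done
None
```

The job is handed in: the plate lies flat in the tray's large compartment, the spatula is flat on the open counter and released, I saw no sign of anything else moved, and the arm took about 26 s.

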